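# Brush out a beaker, load the shaker and bolt its sprung hold-down bar

## Robot

A 6-joint arm with a two-finger parallel gripper is mounted at the origin on the work surface. World frame = base frame: x ahead of the robot, y to its left, z up, the work surface at z = 0. Lengths are in m, angles in rad, forces in N, time in s.
With the tool pointing down it reaches from about 0.35 to 0.775 m from the base axis. Payload 5.5 kg.
Tool frame: the origin (TCP) lies midway between the tips of the shut fingers; the grasp point (between the pads) lies robot.grasp_offset behind it (robot.grasp_offset is the distance from the TCP to the grasp point, in m); z points along the fingers, y is the line along which they close (so a half turn about z gives the same grasp; the last joint's range is limited). The gripper opens to 85 mm and grips with 20 to 120 N. Pads are 22 mm wide; open, the fingers measure 114 mm over their backs; the gripper's body (76 mm by 85 mm) begins 54 mm behind the grasp point. The pads swing forward as they close: fully open they stand 13 mm farther back than shut.
Start: joints at [-0.14, 0.313, 0.046, 1.304, 0, 1.431], TCP at [0.575, -0, 0.231] pointing down, gripper open.
Joint ranges: [-2.76, 2.76], [-0.86, 1.69], [-1.03, 1.26], [-2.2, 2.34], [-1.47, 1.5], [-3.14, 3.14]. Speed limits (rad/s): [2.57, 2.57, 3.14, 3.14, 3.14, 3.14].

## Interface

Orientations are given as [roll, pitch, yaw] about the fixed x, y, z axes, in that order (R = Rz(yaw) Ry(pitch) Rx(roll)).
In Python, from rig import robot, snapshot, workorder, outline_of, spot_point gives the robot as it stands. The module is installed in compiled form; this text tells all that it offers.
- The arm moves only by the tool move_arm, never from a script. Its argument "commands" is a list of rows, each a list of 7 numbers: the turn, a rotation vector about the tool's x, y, z each as a share of 0.12 rad, from -1 to 1, then the shift along the tool's x, y, z each as a share of 0.04 m, from -1 to 1, then the closure, from -1 (fully open) to 1 (shut). In form: [[ax, ay, az, tx, ty, tz, fingers], ...]. A call has 1 to 20 rows; each row shifts and turns the commanded pose from where the row before left it, along the tool's axes as they then stand; what a row does not reach is not made up. A row lasts 1/10 s, in which the tool goes at most 50 mm and 8.59 degrees, less where a joint would pass 70% of its speed; a pose out of reach is approached as far as the arm can. A call with a number of a shift or a turn outside -1 to 1 is refused whole. A call with a gripper value outside its range is refused whole. The fingers move at their own pace and stop on an object; "grip_force" is the grip in N (left out, the last holds). Time passes only in rows, so rows that do not move let the fingers close. It gives the time, the measured TCP pose, the force, the opening and the grip force at its end, in the units of the state.
- robot.state(): the state, without advancing time (a new reading comes with each control period).
- snapshot(name): name is "scene" or "side" or "wrist"; returns a dict with "image" (420x560x3 uint8, blue, green, red), "fx", "fy", "cx", "cy" (pixels), "k1" (the pictures are not rectified: a ray, as slopes to the right and down, at radius r is drawn at 1 + k1 r^2 times it, then the intrinsics apply), "extrinsics" (4x4, takes a point from world to camera coordinates); the wrist camera has in their place "mount" (4x4, takes a point from camera to tool coordinates, whose origin is the TCP and whose axes are the flange's). Camera axes: x right, y up, looking along -z (the intrinsics and any distortion apply to the point x, -y, -z); pixel columns grow to the right and rows downward; lengths in m; the calibration is good to about 2 mm. A picture is of the moment at which its call begins: read the wrist's pose just before it. There is no depth.
- workorder.hand_in(): hands the job in; it is judged then, once.
Trained networks look in a picture, given as the dict that the camera call returned (one of the last four; its "shot" number tells which), for a name from the list of things; names that differ only in an ending like _2 or _b are one class to them, and where a whole thing is asked for, a point or a joint stands for the part that bears it (a point fixed in the world has none). Each returns a list of dicts, best first, with "score" (0 to 1); they miss things now and then, are a little off and sometimes report something else, mostly with a low value. They report only what shows in the picture. A call takes as long as a camera call.
- outline_of(query, picture): "region" (420x560 bool, what is visible of it) and "uv" ([column, row] in pixels, amid what is visible of it).
- spot_point(query, picture): "uv" ([column, row] in pixels: a listed point, or the origin of a listed thing).
The state is a dict: "time": time; "qpos": joint angles; "qvel": joint speeds; "joint_torque": joint torques, N m; "position": TCP position; "ee_rot": TCP orientation; "ft_force": force on the tool from outside, world axes, zero at the start; "wrist_torque": the same for the moment, N m; "gripper_width": finger opening in m; "grip_force": force on a finger pad.
Only numpy, scipy, OpenCV 4.12 (cv2) and the standard library are available. Lean on these libraries where they do the work, as an engineer would, in place of code of your own. Each camera call takes 0.05 s, during which the arm holds its last target. There are 200 camera calls.

## Task

Get the orbital shaker ready for its run: brush out the brown-stained beaker with at least three full up-and-down strokes of the bottle brush, down to its floor each time, and stand the brush back in its green pot. Stand every beaker on the bench, the brushed one too, upright in a compartment of the shaker, one to a compartment. Once all are in, pull the sprung hold-down bar over the beakers, hold it down against its spring while you slide its red bolt grip fully home under the yellow keeper, and let go so that the bolt holds the bar; leave the other things on the bench where they are.

Things in the scene. Friction and masses are not known exactly. Their poses are not given: they have to be found in the camera images.
- shaker: Fixed shaker, base 250 x 460 x 40 mm (x, y, z). Origin: centre of its underside; at yaw 0 x points away from the robot; y runs along the row of 4 open compartments, 66 mm square inside, walls 25 mm high, 4 mm thick. Behind the row (x = 91 mm) the bar's hinge posts, 164 mm high; at the -y end (x = -10, y = -184 to -228 mm, top at 168 mm) the yellow keeper, a lip the bolt goes under.
- pocket1 (a point): Centre of the floor of compartment 1 (the one nearest the red grip), 50 mm above the bench; axes as the shaker's. Shaker frame (0, -50, 50) mm.
- pocket2 (a point): Floor centre of compartment 2, shaker frame (0, 20, 50) mm.
- pocket3 (a point): Floor centre of compartment 3, shaker frame (0, 90, 50) mm.
- pocket4 (a point): Floor centre of compartment 4 (farthest from the red grip), shaker frame (0, 160, 50) mm.
- hinge (a point): Point on the hinge axis of the hold-down bar, level with the red grip's resting place along y; shaker frame (85, -129, 152) mm. The hinge axis is parallel to the shaker's y.
- bar (a joint): Angle q (rad) of the sprung bar, 95 mm from its hinge. 0 = open (up, leaning back). Red grip in the shaker frame: x = 85 + 95 sin(0.26 - q), z = 152 + 95 cos(0.26 - q) mm: it comes towards the robot and down. 1.83 = level; stop at 1.88. Spring pulls back, 2.5 N at the grip open, 7 N level; flies open if let go. Bolt clears the keeper only above 1.815; bolted, it rests near 1.81.
- bolt (a joint): Travel of the bolt (m): 0 = drawn back (starts there, up to 0.006 out), 0.035 = fully home under the keeper. Slides with the red grip to the shaker's -y, away from the compartments, 1.5 N friction, stays where put. Pushed out before the bar is down it strikes the keeper. The round steel rod (10 mm) that enters the keeper projects 22 mm from the grip.
- bolt_grip (a point): Centre of the red spool-shaped grip on the bar's end beyond compartment 1: barrel 22 mm in diameter, 36 mm long between flanges of 36 mm diameter, axis along the shaker's y. Pinch the barrel from above across the shaker's x; it turns, and may creep up, between the fingers. Pulling it moves the bar, pushing it along y moves the bolt. No beaker stands beneath it.
- beaker_dirty: Loose white beaker with brown stain bands outside and in; 56 mm outside diameter, 90 mm tall, 49 mm inside diameter, floor 5 mm thick, 0.12 kg. Origin: centre of its underside, z up.
- beaker_a: Loose clean white beaker with one blue band, same size as the stained one. Origin: centre of its underside. May be absent (None).
- beaker_b: Another clean beaker, as beaker_a. May be absent (None).
- beaker_c: Another clean beaker, as beaker_a. May be absent (None).
- brush_pot: Fixed green pot on the bench that holds the brush: 54 mm outside diameter (80 mm foot disc 5 mm high), 80 mm tall, 46 mm inside diameter, floor 6 mm thick. Origin: centre of its underside.
- brush: Loose bottle brush, 195 mm long, 0.06 kg, standing head down in the pot. Origin: centre of the head's flat end; z runs up the brush: head 26 mm in diameter from 0 to 70 mm, thin steel neck to 110 mm, blue round handle 20 mm in diameter from 110 to 195 mm. Take it by the handle from above, about 160 mm up.
- brush_tip (a point): Centre of the flat lower end of the brush head (same point as the brush's origin).
- timer: Bystander: loose yellow timer, 60 x 60 x 22 mm, lying among the beakers. Origin: centre of its underside.
- reagent: Bystander: loose amber bottle, 64 mm in diameter, 140 mm tall. Origin: centre of its underside.
- jar: Bystander: loose white jar with red lid, 70 mm in diameter, 90 mm tall. Origin: centre of its underside.
- tip_box: Bystander: loose blue and grey pipette tip box, 85 x 120 x 62 mm. Origin: centre of its underside.
- well_plate: Bystander: loose well plate, 85 x 127 x 15 mm. Origin: centre of its underside.
- can: Bystander: loose aluminium can, 66 mm in diameter, 110 mm tall. Origin: centre of its underside.

How it is judged:
By the outcome, as a careful person would: the job done as asked, in the order asked, and still so for the second after the job is handed in, with the robot touching nothing.
Of beaker_a, beaker_b, beaker_c only 1 to 3 are there at a start; the rules pass over those that are not, and their reading is None.
At some moment in a run one of beaker_a, beaker_b, beaker_c may be knocked a few centimetres aside while the robot is not near it.
It also fails if it takes over 210 s, if anything falls off the work surface, if the arm or the gripper's body presses on something with over 40 N, if the wrist force passes 120 N, or if a joint passes its speed limit or range.

## Working session

There is one attempt and no reset: what is moved stays moved. The work goes in short steps, Python scripts to look and compute and a tool call to move; the robot and the scene stay as the last step left them, time stands still between calls to the robot, and variables do not carry over. Pictures are saved under pics/ and viewed, at most 14 in all, crops included, and the job is handed in when it is done.

Besides the shell and the picture viewer there is one more tool, called as a command line: name --pt "numbers of a row" for each row, then --argument value for the rest. move_arm: Moves the arm, as the interface text tells. Its arguments: {"type":"object","properties":{"commands":{"type":"array"},"grip_force":{"type":"number"}},"required":["commands"]}

```bash
mkdir -p pics; ls; cat > h.py <<'E'
import numpy as np, cv2
from rig import robot, snapshot, workorder, outline_of, spot_point
from scipy.spatial.transform import Rotation as R
def ray(p,uv,st=None):
    x=(uv[0]-p['cx'])/p['fx']; y=(uv[1]-p['cy'])/p['fy']; k=p['k1']
    a,b=x,y
    for _ in range(20):
        s=1+k*(a*a+b*b); a,b=x/s,y/s
    d=np.array([a,-b,-1.])
    T=cam(p,st)
    return T[:3,3],T[:3,:3]@d
def tool(st):
    T=np.eye(4);T[:3,:3]=R.from_euler('xyz',st['ee_rot']).as_matrix();T[:3,3]=st['position'];return T
def cam(p,st=None):
    if 'extrinsics' in p: return np.linalg.inv(np.array(p['extrinsics']))
    return tool(st)@np.array(p['mount'])
def at_z(p,uv,z,st=None):
    o,d=ray(p,uv,st); return o+d*(z-o[2])/d[2]
def proj(p,X,st=None):
    c=np.linalg.inv(cam(p,st))@np.append(X,1); a,b=c[0]/-c[2],-c[1]/-c[2]
    s=1+p['k1']*(a*a+b*b); return np.array([p['cx']+p['fx']*a*s,p['cy']+p['fy']*b*s])
def tri(*rs):
    A=np.zeros((3,3));b=np.zeros(3)
    for o,d in rs:
        d=d/np.linalg.norm(d);M=np.eye(3)-np.outer(d,d);A+=M;b+=M@o
    return np.linalg.solve(A,b)
def save(p,n): cv2.imwrite('pics/'+n+'.png',p['image'])
E
python3 - <<'E'
from h import *
s=robot.state();print({k:np.round(v,3) for k,v in s.items()},robot.grasp_offset)
for n in('scene','side'):
    p=snapshot(n);save(p,n+'0')
    print(n,np.round(cam(p),3).tolist())
    for q in ['shaker','pocket1','pocket2','pocket3','pocket4','hinge','bolt_grip','beaker_dirty','beaker_a','brush_pot','brush','brush_tip','timer','reagent','jar','tip_box','well_plate','can']:
        print(q,[(np.round(r['uv']).tolist(),round(r['score'],2),np.round(at_z(p,r['uv'],{'pocket':.05,'hinge':.152,'bolt_g':.24}.get(q[:6],0.)),3)[:2].tolist()) for r in spot_point(q,p)][:5])
E
```

```text
pics
{'time': np.float64(0.0), 'qpos': array([-0.14 ,  0.314,  0.045,  1.304, -0.   ,  1.431]), 'qvel': array([ 0.001, -0.001,  0.001, -0.   , -0.   , -0.002]), 'joint_torque': array([-3.0000e-03, -4.8063e+01,  2.9853e+01,  2.0000e-02, -0.0000e+00,
       -0.0000e+00]), 'position': array([0.574, 0.   , 0.23 ]), 'ee_rot': array([-3.14 , -0.   ,  1.571]), 'ft_force': array([ 0.537,  0.454, -0.701]), 'wrist_torque': array([0.015, 0.003, 0.003]), 'grip_force': np.float64(0.0), 'gripper_width': np.float64(0.086)} 0.0187
scene [[-0.12, -0.818, 0.562, 1.304], [0.993, -0.097, 0.071, 0.081], [-0.004, 0.566, 0.824, 1.306], [0.0, 0.0, 0.0, 1.0]]
shaker [([354.0, 241.0], 0.83, [0.498, 0.206]), ([386.0, 232.0], 0.2, [0.451, 0.31])]
pocket1 [([406.0, 233.0], 0.97, [0.481, 0.367]), ([363.0, 231.0], 0.83, [0.487, 0.229]), ([341.0, 231.0], 0.61, [0.499, 0.158]), ([386.0, 233.0], 0.58, [0.486, 0.302])]
pocket2 [([406.0, 233.0], 0.97, [0.481, 0.367]), ([363.0, 231.0], 0.83, [0.487, 0.229]), ([341.0, 231.0], 0.61, [0.499, 0.158]), ([386.0, 233.0], 0.58, [0.486, 0.302])]
pocket3 [([406.0, 233.0], 0.97, [
[... 2382 characters left out ...]
y [([300.0, 387.0], 0.65, [0.521, -0.441]), ([299.0, 164.0], 0.33, [0.713, 0.579])]
beaker_a [([257.0, 343.0], 0.77, [0.446, -0.305]), ([321.0, 328.0], 0.65, [0.602, -0.284]), ([255.0, 215.0], 0.15, [0.504, 0.243])]
brush_pot [([256.0, 297.0], 0.89, [0.46, -0.148])]
brush []
brush_tip []
timer [([252.0, 202.0], 0.7, [0.503, 0.323]), ([282.0, 312.0], 0.61, [0.517, -0.214])]
reagent [([348.0, 275.0], 0.91, [0.718, -0.102])]
jar [([371.0, 312.0], 0.71, [0.735, -0.253])]
tip_box [([187.0, 338.0], 0.82, [0.284, -0.263]), ([255.0, 295.0], 0.74, [0.459, -0.141])]
well_plate [([350.0, 242.0], 0.92, [0.766, 0.043])]
can [([365.0, 374.0], 0.8, [0.666, -0.433]), ([370.0, 312.0], 0.58, [0.734, -0.249])]
```

View pics/scene0.png

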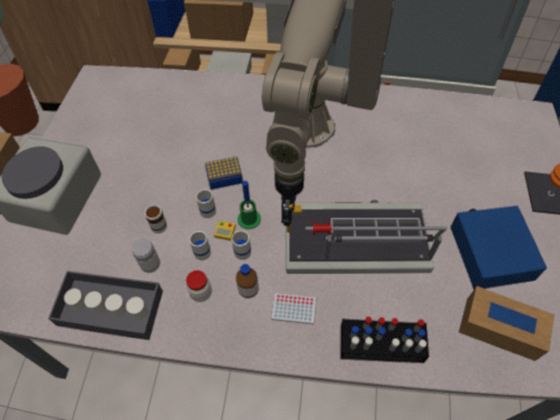

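View pics/side0.png

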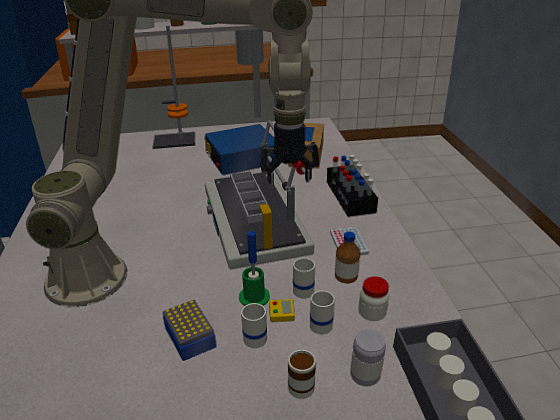

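The scene shows four beakers (the stained one at scene px (155,215), clean ones at (205,202), (200,244), (241,243)), the brush in its green pot at (249,210), and the shaker at (360,235) with its red grip at (322,229).

```bash
python3 - <<'E'
from h import *
s=robot.state();p=snapshot('wrist');save(p,'w0');print(np.round(p['mount'],3).tolist(),p['fx'],p['k1'])
for q in ['pocket1','hinge','bolt_grip','shaker']:
    print(q,[(np.round(r['uv']).tolist(),round(r['score'],2)) for r in spot_point(q,p)][:5])
E
```

```text
[[0.001, 0.95, 0.311, 0.079], [1.0, -0.001, -0.001, -0.0], [-0.0, 0.311, -0.95, -0.143], [0.0, 0.0, 0.0, 1.0]] 357.081175616651 -0.08002491316066589
pocket1 []
hinge [([315.0, 66.0], 0.62)]
bolt_grip [([411.0, 49.0], 0.97)]
shaker []
```

move_arm --pt "0 0 0 -0.5 -0.1 -0.5 -1" --pt "0 0 0 -0.8 -0.1 -0.5 -1" --pt "0 0 0 -0.8 -0.1 -0.5 -1" --pt "0 0 0 -0.8 -0.1 -0.5 -1" --pt "0 0 0 -0.8 -0.1 -0.5 -1" --pt "0 0 0 -0.8 -0.1 -0.5 -1" --pt "0 0 0 -0.8 -0.1 -0.5 -1" --pt "0 0 0 -0.8 -0.2 -0.5 -1" --pt "0 0 0 -0.3 -0.1 0 -1" --pt "0 0 0 0 0 0 -1" --pt "0 0 0 0 0 0 -1"

```text
time: 3.25
position: [0.5349, -0.2553, 0.3903]
ee_rot: [-3.141, -0.001, 1.571]
ft_force: [-0.7, 1.4, 0.5]
gripper_width: 0.0853
grip_force: 0.0
```

```bash
python3 - <<'E'
from h import *
s=robot.state();p=snapshot('wrist');save(p,'w1');print(s['position'],s['ee_rot'])
for q,z in [('beaker_dirty',0),('beaker_a',0),('brush_pot',0),('brush',.006),('timer',0),('reagent',0),('jar',0),('tip_box',0),('can',0)]:
    print(q,[(np.round(r['uv']).tolist(),round(r['score'],2),np.round(at_z(p,r['uv'],z,s),3)[:2].tolist()) for r in spot_point(q,p)][:4])
E
```

```text
[ 0.53491016 -0.25532636  0.3902914 ] [-3.14050750e+00 -1.44429994e-03  1.57062718e+00]
beaker_dirty [([278.0, 261.0], 0.6, [0.53, -0.447])]
beaker_a [([219.0, 171.0], 0.96, [0.441, -0.294]), ([326.0, 162.0], 0.93, [0.603, -0.28]), ([316.0, 72.0], 0.72, [0.585, -0.151]), ([359.0, 254.0], 0.7, [0.664, -0.433])]
brush_pot [([226.0, 74.0], 0.66, [0.457, -0.154])]
brush [([219.0, 69.0], 0.71, [0.449, -0.147])]
timer [([270.0, 117.0], 0.63, [0.519, -0.214])]
reagent [([409.0, 42.0], 0.72, [0.714, -0.109])]
jar []
tip_box [([123.0, 156.0], 0.88, [0.294, -0.27])]
can [([357.0, 255.0], 0.6, [0.661, -0.435])]
```

View pics/w1.png

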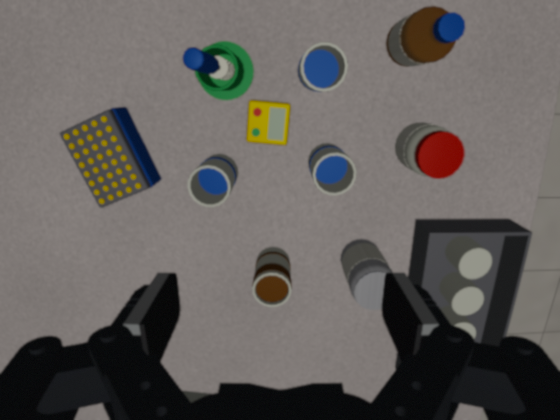

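Wrist view: brush handle top at px (194,57) over the pot (225,70), stained beaker rim (272,289), clean rims (211,185), (333,171), (323,67); things stand well apart.

```bash
cat >> h.py <<'E'
def rim(p,st,uv0,z,rad):
    """refine centre of a rim circle at height z: fit model of circle to image edges by search"""
    g=cv2.GaussianBlur(cv2.cvtColor(p['image'],cv2.COLOR_BGR2GRAY),(3,3),0)
    m=cv2.magnitude(cv2.Sobel(g,cv2.CV_32F,1,0),cv2.Sobel(g,cv2.CV_32F,0,1))
    c0=at_z(p,uv0,z,st);best=(-1,)
    t=np.linspace(0,2*np.pi,60,endpoint=False)
    for dx in np.arange(-.015,.0151,.001):
        for dy in np.arange(-.015,.0151,.001):
            v=0
            for r in rad:
                P=[proj(p,c0+[dx+r*np.cos(a),dy+r*np.sin(a),0],st) for a in t[::2]]
                P=np.array(P).round().astype(int)
                ok=(P[:,0]>0)&(P[:,0]<559)&(P[:,1]>0)&(P[:,1]<419)
                v+=m[P[ok,1],P[ok,0]].sum()
            if v>best[0]:best=(v,c0+[dx,dy,0])
    return best[1]
E
python3 - <<'E'
from h import *
class P(dict):pass
s=robot.state();p=snapshot('wrist')
for n,uv in [('dirty',(272,289)),('a',(211,185)),('b',(333,171)),('c',(323,67))]:
    print(n,at_z(p,uv,.09,s).round(4),rim(p,s,uv,.09,(.028,.0245)).round(4))
print('pot',rim(p,s,(221,66),.08,(.027,)).round(4))
print('brush top',at_z(p,(194,57),.201,s).round(4))
for q in('scene','side'):
    p=snapshot(q)
    r=outline_of('brush',p)[:1]
    for x in r:
        ys,xs=np.nonzero(x['region']);t=ys.argmin();print(q,x['score'],xs[ys<ys.min()+3].mean(),ys.min(),at_z(p,(xs[ys<ys.min()+3].mean(),ys.min()),.201))
    cv2.imwrite('pics/br_%s.png'%q,cv2.resize(p['image'][160:340,160:320],None,fx=3,fy=3))
E
```

```text
dirty [ 0.5233 -0.4466  0.09  ] [ 0.5233 -0.4426  0.09  ]
a [ 0.4457 -0.2939  0.09  ] [ 0.4417 -0.2949  0.09  ]
b [ 0.6019 -0.2754  0.09  ] [ 0.6029 -0.2784  0.09  ]
c [ 0.5849 -0.1504  0.09  ] [ 0.5849 -0.1494  0.09  ]
pot [ 0.4615 -0.1527  0.08  ]
brush top [ 0.459  -0.1484  0.201 ]
scene 0.61 244.5 181 [ 0.44963875 -0.14978635  0.201     ]
side 0.88 250.68421052631578 232 [ 0.45732353 -0.14257798  0.201     ]
```

move_arm --pt "0 0 0 0.5 -0.4 0 -1" --pt "0 0 0 0.7 -0.5 0.5 -1" --pt "0 0 0 0.7 -0.5 0.5 -1" --pt "0 0 0 0.7 -0.5 0.5 -1" --pt "0 0 0 0 0 0.5 -1" --pt "0 0 0 0 0 0.5 -1" --pt "0 0 0 0 0 0 -1" --pt "0 0 0 0 0 0 -1"

```text
time: 4.8
position: [0.4589, -0.152, 0.2917]
ee_rot: [-3.141, -0.0, 1.571]
ft_force: [0.1, -0.2, 0.8]
gripper_width: 0.0855
grip_force: 0.0
```

```bash
python3 - <<'E'
from h import *
s=robot.state();p=snapshot('wrist');save(p,'w2');print(s['position'])
for q in('brush',):
    x=outline_of(q,p)[0];r=x['region'];print(x['score'])
    ys,xs=np.nonzero(r);print(xs.min(),xs.max(),ys.min(),ys.max())
    for z in(.16,.195): print(z,proj(p,[.459,-.15,z],s))
E
```

```text
[ 0.45892245 -0.15203491  0.29169158]
0.59
265 292 147 217
0.16 [280.74907684 190.3315083 ]
0.195 [280.78932924 203.72176386]
```

View pics/w2.png

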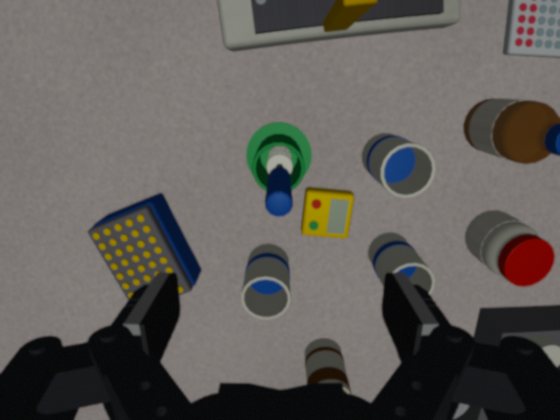

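Brush top at px (279,203), right under the gripper; pot clear of neighbours.

move_arm --pt "0 0 0 0 0 0.5 -1" --pt "0 0 0 0 0 0.8 -1" --pt "0 0 0 0 0 0.8 -1" --pt "0 0 0 0 0 0.8 -1" --pt "0 0 0 0 0 0.6 -1" --pt "0 0 0 0 0 0 -1" --pt "0 0 0 0 0 0 1" --pt "0 0 0 0 0 0 1" --pt "0 0 0 0 0 0 1" --pt "0 0 0 0 0 0 1" --pt "0 0 0 0 0 0 1" --pt "0 0 0 0 0 0 1" --pt "0 0 0 0 0 0 1" --pt "0 0 0 0 0 0 1" --grip_force 50

```text
time: 6.3
position: [0.459, -0.1523, 0.1523]
ee_rot: [3.141, 0.001, 1.571]
ft_force: [-2.7, 0.4, 5.6]
gripper_width: 0.0186
grip_force: 48.5
```

move_arm --pt "0 0 0 0 0 -0.5 1" --pt "0 0 0 0 0 -0.8 1" --pt "0 0 0 0 0 -0.9 1" --pt "0 0 0 0 0 -0.9 1" --pt "0 0 0 0 0 -0.6 1" --pt "0 0 0 -0.4 0.1 -0.3 1" --pt "0 0 0 -0.8 0.2 0 1" --pt "0 0 0 -0.8 0.2 0 1" --pt "0 0 0 -0.8 0.2 0 1" --pt "0 0 0 -0.8 0.2 0 1" --pt "0 0 0 -0.8 0.2 0 1" --pt "0 0 0 -0.8 0.2 0 1" --pt "0 0 0 -0.8 0.2 0 1" --pt "0 0 0 -0.8 0.2 0 1" --pt "0 0 0 -0.8 0.1 0 1" --pt "0 0 0 -0.4 0 0 1" --pt "0 0 0 0 0 0 1" --pt "0 0 0 0 0 0 1" --pt "0 0 0 0 0 0 1"

```text
time: 8.2
position: [0.5312, -0.4709, 0.3117]
ee_rot: [3.141, -0.0, 1.572]
ft_force: [0.6, -0.0, -0.9]
gripper_width: 0.019
grip_force: 49.0
```

```bash
python3 - <<'E'
from h import *
s=robot.state();print(s['position'],s['gripper_width'])
im=[];tr={}
for n in('scene','side','wrist'):
    p=snapshot(n);im.append(p['image'])
    for q in('brush_tip','beaker_dirty'):
        r=spot_point(q,p)[:2];print(n,q,[(np.round(x['uv'],1),round(x['score'],2)) for x in r])
        if r: tr.setdefault(q,[]).append(ray(p,r[0]['uv'],s))
    if n!='wrist':
        T=s['position'];print('tip if straight',proj(p,[T[0],T[1],T[2]-.147],s))
    else:
        print('tip if straight',proj(p,[s['position'][0],s['position'][1],s['position'][2]-.147],s))
        print(rim(p,s,proj(p,[.523,-.443,.09],s),.09,(.028,.0245)))
        wr=p
for q in tr:
    if len(tr[q])>1: print(q,tri(*tr[q]))
a=cv2.resize(im[0][120:260,80:260],None,fx=2.2,fy=2.2);b=cv2.resize(im[1][240:419,220:400],None,fx=2.2,fy=2.2)
h=max(a.shape[0],b.shape[0]);c=np.zeros((h,a.shape[1]+b.shape[1],3),np.uint8);c[:a.shape[0],:a.shape[1]]=a;c[:b.shape[0],a.shape[1]:]=b
cv2.imwrite('pics/c3.png',c[:600,:800]);cv2.imwrite('pics/w3.png',im[2])
E
```

```text
[ 0.531171   -0.47092447  0.3117445 ] 0.01900051291807779
scene brush_tip [(array([141.2, 198.8]), 0.73)]
scene beaker_dirty [(array([160.3, 224. ]), 0.82)]
tip if straight [138.30254181 199.79483142]
side brush_tip [(array([310.2, 339.6]), 0.85), (array([244.6, 185.7]), 0.65)]
side beaker_dirty [(array([298.2, 388.4]), 0.7), (array([301.6, 291. ]), 0.23)]
tip if straight [309.97048691 343.39896126]
wrist brush_tip [(array([278.6, 182.8]), 0.55)]
wrist beaker_dirty [(array([273.3, 133.4]), 0.61)]
tip if straight [280.56832193 187.77637482]
[ 0.521 -0.446  0.09 ]
brush_tip [ 0.53038431 -0.46388096  0.1683748 ]
beaker_dirty [ 0.51669697 -0.44421523  0.00374691]
```

View pics/c3.png

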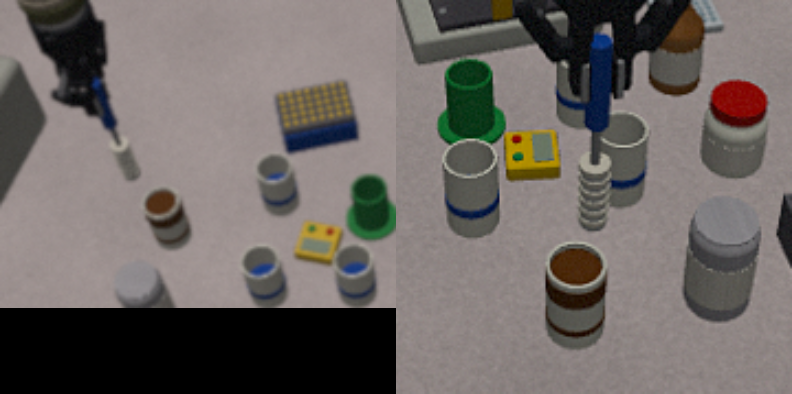

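View pics/w3.png

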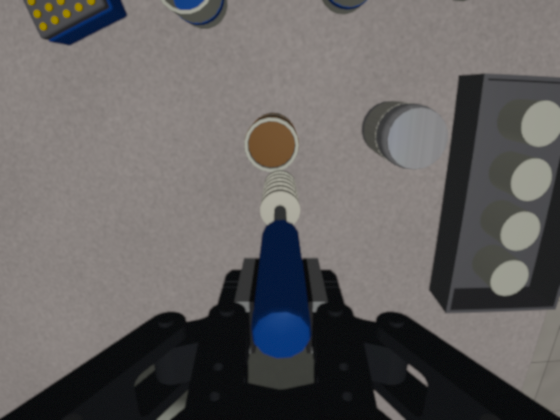

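The brush hangs straight with its tip leaning about 7 mm toward +y; the stained beaker's rim is at wrist px (272,144), 20 mm ahead in +y and 9 mm toward −x.

move_arm --pt "0 0 0 0.25 -0.11 0 1" --pt "0 0 0 0.25 -0.11 0 1" --pt "0 0 0 0 0 0.4 1" --pt "0 0 0 0 0 0.7 1" --pt "0 0 0 0 0 0.7 1" --pt "0 0 0 0 0 0.7 1" --pt "0 0 0 0 0 0.7 1" --pt "0 0 0 0 0 0.5 1" --pt "0 0 0 0 0 0.15 1" --pt "0 0 0 0 0 0 1" --pt "0 0 0 0 0 0 1"

```text
time: 9.75
position: [0.5227, -0.4525, 0.1586]
ee_rot: [3.14, 0.001, 1.571]
ft_force: [0.1, -0.3, -0.2]
gripper_width: 0.0188
grip_force: 49.0
```

move_arm --pt "0 0 0 0 0 0.05 1" --pt "0 0 0 0 0 0.05 1" --pt "0 0 0 0 0 0.05 1" --pt "0 0 0 0 0 0 1" --pt "0 0 0 0 0 0 1"

```text
time: 10.25
position: [0.5223, -0.4521, 0.1515]
ee_rot: [3.141, 0.0, 1.571]
ft_force: [-0.2, -0.5, 0.6]
gripper_width: 0.0186
grip_force: 49.3
```

move_arm --pt "0 0 0 0 0 0.05 1" --pt "0 0 0 0 0 0.03 1" --pt "0 0 0 0 0 0 1" --pt "0 0 0 0 0 0 1"

```text
time: 10.65
position: [0.5226, -0.4527, 0.1513]
ee_rot: [3.139, 0.003, 1.571]
ft_force: [-1.6, 1.8, 12.3]
gripper_width: 0.0189
grip_force: 50.7
```

```bash
python3 - <<'E'
from h import *
s=robot.state();print(s['position'],s['ft_force'])
p=snapshot('wrist');q=snapshot('side')
c=np.hstack([cv2.resize(p['image'][60:260,180:380],(400,400)),cv2.resize(q['image'][270:410,240:380],(400,400))])
cv2.imwrite('pics/c4.png',c)
E
```

```text
[ 0.52264699 -0.45267212  0.1513386 ] [-1.63600172  1.763713   12.33537647]
```

View pics/c4.png

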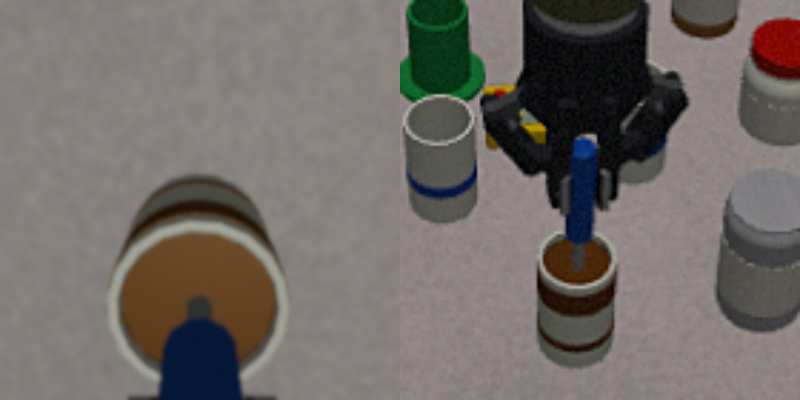

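The brush stands centred in the stained beaker, 12 N on the floor: contact. Now strokes.

move_arm --pt "0 0 0 0 0 -0.3 1" --pt "0 0 0 0 0 -0.6 1" --pt "0 0 0 0 0 -0.6 1" --pt "0 0 0 0 0 -0.4 1" --pt "0 0 0 0 0 0 1" --pt "0 0 0 0 0 0.3 1" --pt "0 0 0 0 0 0.6 1" --pt "0 0 0 0 0 0.6 1" --pt "0 0 0 0 0 0.4 1" --pt "0 0 0 0 0 0.02 1" --pt "0 0 0 0 0 0 1" --pt "0 0 0 0 0 0 1"

```text
time: 11.95
position: [0.5216, -0.4525, 0.1462]
ee_rot: [-3.14, 0.001, 1.57]
ft_force: [-1.2, -2.1, 5.7]
gripper_width: 0.0187
grip_force: 49.7
```

move_arm --pt "0 0 0 0 0 -0.3 1" --pt "0 0 0 0 0 -0.6 1" --pt "0 0 0 0 0 -0.6 1" --pt "0 0 0 0 0 -0.4 1" --pt "0 0 0 0 0 0 1" --pt "0 0 0 0 0 0.3 1" --pt "0 0 0 0 0 0.6 1" --pt "0 0 0 0 0 0.6 1" --pt "0 0 0 0 0 0.4 1" --pt "0 0 0 0 0 0.02 1" --pt "0 0 0 0 0 0 1" --pt "0 0 0 0 0 0 1"

```text
time: 13.15
position: [0.5214, -0.451, 0.1443]
ee_rot: [-3.139, -0.003, 1.571]
ft_force: [0.2, -0.7, -0.5]
gripper_width: 0.0189
grip_force: 49.0
```

move_arm --pt "0 0 0 0 0 -0.3 1" --pt "0 0 0 0 0 -0.6 1" --pt "0 0 0 0 0 -0.6 1" --pt "0 0 0 0 0 -0.4 1" --pt "0 0 0 0 0 0 1" --pt "0 0 0 0 0 0.3 1" --pt "0 0 0 0 0 0.6 1" --pt "0 0 0 0 0 0.6 1" --pt "0 0 0 0 0 0.4 1" --pt "0 0 0 0 0 0.02 1" --pt "0 0 0 0 0 0 1" --pt "0 0 0 0 0 0 1"

```text
time: 14.35
position: [0.5218, -0.4514, 0.1445]
ee_rot: [-3.14, -0.002, 1.571]
ft_force: [-0.5, 0.2, -0.7]
gripper_width: 0.0186
grip_force: 49.0
```

move_arm --pt "0 0 0 0 0 -0.3 1" --pt "0 0 0 0 0 -0.6 1" --pt "0 0 0 0 0 -0.6 1" --pt "0 0 0 0 0 -0.4 1" --pt "0 0 0 0 0 0 1" --pt "0 0 0 0 0 0.3 1" --pt "0 0 0 0 0 0.6 1" --pt "0 0 0 0 0 0.6 1" --pt "0 0 0 0 0 0.4 1" --pt "0 0 0 0 0 0.02 1" --pt "0 0 0 0 0 0 1" --pt "0 0 0 0 0 0 1"

```text
time: 15.55
position: [0.522, -0.4517, 0.1442]
ee_rot: [-3.141, -0.001, 1.571]
ft_force: [0.4, -0.4, 0.7]
gripper_width: 0.0188
grip_force: 49.1
```

move_arm --pt "0 0 0 0 0 0.03 1" --pt "0 0 0 0 0 0.03 1" --pt "0 0 0 0 0 0 1" --pt "0 0 0 0 0 0 1"

```text
time: 15.95
position: [0.5223, -0.452, 0.1426]
ee_rot: [3.141, 0.0, 1.571]
ft_force: [0.7, 0.0, 0.2]
gripper_width: 0.0189
grip_force: 49.1
```

move_arm --pt "0 0 0 0 0 -0.3 1" --pt "0 0 0 0 0 -0.6 1" --pt "0 0 0 0 0 -0.6 1" --pt "0 0 0 0 0 -0.4 1" --pt "0 0 0 0 0 0 1" --pt "0 0 0 0 0 0.3 1" --pt "0 0 0 0 0 0.6 1" --pt "0 0 0 0 0 0.6 1" --pt "0 0 0 0 0 0.3 1" --pt "0 0 0 0 0 0.1 1" --pt "0 0 0 0 0 0.03 1" --pt "0 0 0 0 0 0 1" --pt "0 0 0 0 0 0 1"

```text
time: 17.25
position: [0.5227, -0.4524, 0.1422]
ee_rot: [3.14, 0.001, 1.571]
ft_force: [-0.0, -0.2, 0.3]
gripper_width: 0.0189
grip_force: 49.1
```

move_arm --pt "0 0 0 0 0 0.05 1" --pt "0 0 0 0 0 0.05 1" --pt "0 0 0 0 0 0 1" --pt "0 0 0 0 0 0 1"

```text
time: 17.65
position: [0.5229, -0.4528, 0.1397]
ee_rot: [3.139, 0.003, 1.571]
ft_force: [-0.7, 1.4, 6.8]
gripper_width: 0.0188
grip_force: 49.8
```

```bash
python3 - <<'E'
from h import *
s=robot.state();print(s['position'],s['ft_force'])
q=snapshot('side');p=snapshot('wrist')
c=np.hstack([cv2.resize(p['image'][60:360,130:430],(400,400)),cv2.resize(q['image'][270:410,240:380],(400,400))])
cv2.imwrite('pics/c5.png',c)
E
```

```text
[ 0.52289222 -0.45276184  0.13972124] [-0.74521425  1.44592413  6.80494589]
```

View pics/c5.png

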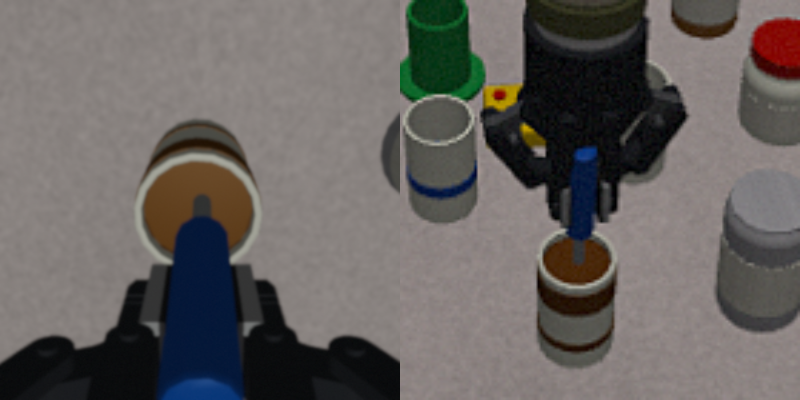

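Contact again at TCP z 0.1397 (6.8 N); the brush had slid up in the grip, so I repeat the strokes with a firmer grip and a slow finish.

move_arm --pt "0 0 0 0 0 0 1" --pt "0 0 0 0 0 -0.3 1" --pt "0 0 0 0 0 -0.6 1" --pt "0 0 0 0 0 -0.6 1" --pt "0 0 0 0 0 -0.4 1" --pt "0 0 0 0 0 0 1" --pt "0 0 0 0 0 0.3 1" --pt "0 0 0 0 0 0.6 1" --pt "0 0 0 0 0 0.6 1" --pt "0 0 0 0 0 0.3 1" --pt "0 0 0 0 0 0.06 1" --pt "0 0 0 0 0 0.06 1" --pt "0 0 0 0 0 0 1" --pt "0 0 0 0 0 0 1" --grip_force 100

```text
time: 19.15
position: [0.5221, -0.4522, 0.1396]
ee_rot: [3.14, 0.002, 1.571]
ft_force: [-3.9, 2.9, 19.6]
gripper_width: 0.0181
grip_force: 100.2
```

move_arm --pt "0 0 0 0 0 -0.3 1" --pt "0 0 0 0 0 -0.6 1" --pt "0 0 0 0 0 -0.6 1" --pt "0 0 0 0 0 -0.4 1" --pt "0 0 0 0 0 0 1" --pt "0 0 0 0 0 0.3 1" --pt "0 0 0 0 0 0.6 1" --pt "0 0 0 0 0 0.6 1" --pt "0 0 0 0 0 0.25 1" --pt "0 0 0 0 0 0.06 1" --pt "0 0 0 0 0 0.06 1" --pt "0 0 0 0 0 0 1" --pt "0 0 0 0 0 0 1"

```text
time: 20.45
position: [0.5216, -0.4517, 0.1397]
ee_rot: [-3.142, 0.001, 1.571]
ft_force: [-4.1, 2.8, 17.0]
gripper_width: 0.0179
grip_force: 100.3
```

move_arm --pt "0 0 0 0 0 -0.3 1" --pt "0 0 0 0 0 -0.6 1" --pt "0 0 0 0 0 -0.6 1" --pt "0 0 0 0 0 -0.4 1" --pt "0 0 0 0 0 0 1" --pt "0 0 0 0 0 0.3 1" --pt "0 0 0 0 0 0.6 1" --pt "0 0 0 0 0 0.6 1" --pt "0 0 0 0 0 0.3 1" --pt "0 0 0 0 0 0.06 1" --pt "0 0 0 0 0 0.05 1" --pt "0 0 0 0 0 0 1" --pt "0 0 0 0 0 0 1"

```text
time: 21.75
position: [0.5218, -0.4519, 0.1397]
ee_rot: [3.141, 0.002, 1.571]
ft_force: [-3.8, 2.5, 18.6]
gripper_width: 0.0178
grip_force: 100.4
```

move_arm --pt "0 0 0 0 0 -0.3 1" --pt "0 0 0 0 0 -0.6 1" --pt "0 0 0 0 0 -0.6 1" --pt "0 0 0 0 0 -0.4 1" --pt "0 0 0 0 0 0 1" --pt "0 0 0 0 0 0.3 1" --pt "0 0 0 0 0 0.6 1" --pt "0 0 0 0 0 0.6 1" --pt "0 0 0 0 0 0.3 1" --pt "0 0 0 0 0 0.06 1" --pt "0 0 0 0 0 0.05 1" --pt "0 0 0 0 0 0 1" --pt "0 0 0 0 0 0 1"

```text
time: 23.05
position: [0.5211, -0.4517, 0.1396]
ee_rot: [-3.141, 0.001, 1.571]
ft_force: [-6.1, 4.2, 22.1]
gripper_width: 0.0179
grip_force: 101.0
```

move_arm --pt "0 0 0 0 0 -0.4 1" --pt "0 0 0 0 0 -0.8 1" --pt "0 0 0 0 0 -0.9 1" --pt "0 0 0 0 0 -0.9 1" --pt "0 0 0 0 0 -0.9 1" --pt "0 0 0 0.4 -0.1 -0.4 1" --pt "0 0 0 0.8 -0.2 0 1" --pt "0 0 0 0.8 -0.2 0 1" --pt "0 0 0 0.8 -0.2 0 1" --pt "0 0 0 0.8 -0.2 0 1" --pt "0 0 0 0.8 -0.2 0 1" --pt "0 0 0 0.8 -0.2 0 1" --pt "0 0 0 0.8 -0.2 0 1" --pt "0 0 0 0.8 -0.2 0 1" --pt "0 0 0 0.5 -0.05 0 1" --pt "0 0 0 0.2 0 0 1" --pt "0 0 0 0 0 0 1" --pt "0 0 0 0 0 0 1"

```text
time: 24.85
position: [0.4521, -0.1522, 0.3081]
ee_rot: [-3.141, -0.0, 1.571]
ft_force: [-0.5, 0.2, -1.1]
gripper_width: 0.0178
grip_force: 98.0
```

```bash
python3 - <<'E'
from h import *
s=robot.state();print(s['position'],s['gripper_width'])
im=[];tr={}
for n in('scene','side','wrist'):
    p=snapshot(n);im.append(p['image'])
    for q in('brush_tip','brush_pot'):
        r=spot_point(q,p)[:2];print(n,q,[(np.round(x['uv'],1),round(x['score'],2)) for x in r])
        if r: tr.setdefault(q,[]).append(ray(p,r[0]['uv'],s))
    print('tip if straight',proj(p,s['position']-[0,0,.1347],s))
    if n=='wrist': print(rim(p,s,proj(p,[.459,-.153,.08],s),.08,(.027,.023)))
for q in tr:
    if len(tr[q])>1: print(q,tri(*tr[q]))
a=cv2.resize(im[2][0:300,130:430],(400,400));b=cv2.resize(im[1][200:340,190:330],(400,400))
cv2.imwrite('pics/c6.png',np.hstack([a,b]))
E
```

```text
[ 0.4521494  -0.15222373  0.30806061] 0.017801516979637833
scene brush_tip [(array([248.4, 187.5]), 0.55), (array([152.7, 266.4]), 0.27)]
scene brush_pot [(array([248. , 215.5]), 0.56), (array([225.4, 231.8]), 0.29)]
tip if straight [244.24652166 187.16875526]
side brush_tip [(array([246.4, 240.2]), 0.81), (array([248.7, 193.8]), 0.59)]
side brush_pot [(array([252.9, 295.3]), 0.96)]
tip if straight [249.47263489 244.09777896]
wrist brush_tip [(array([281.9, 178.7]), 0.62)]
wrist brush_pot [(array([284.3, 152.7]), 0.69)]
tip if straight [280.74477395 191.7543457 ]
[ 0.455 -0.144  0.08 ]
brush_tip [ 0.45048491 -0.13964406  0.17488669]
brush_pot [ 0.45322601 -0.1506912   0.01308871]
```

View pics/c6.png

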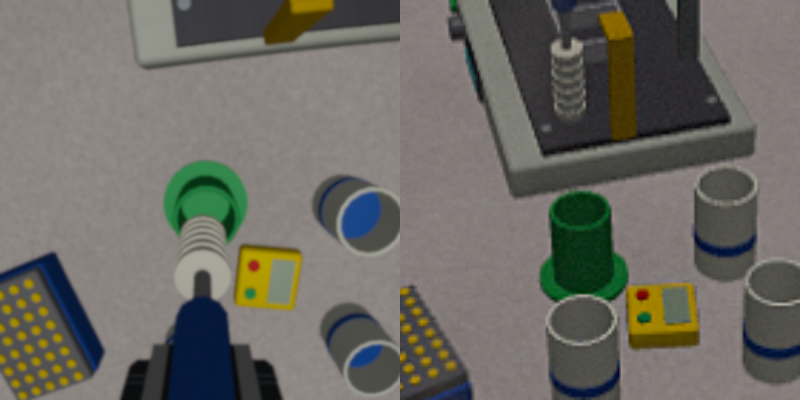

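The tip leans ~12 mm toward +y of the tool; pot opening lies just beyond at crop (205,200). I tilt the tool to bring the brush upright, then go down.

move_arm --pt "0 -0.35 0 0 0.1 0 1" --pt "0 -0.35 0 0 0.09 0 1" --pt "0 0 0 0.04 0 0.5 1" --pt "0 0 0 0.06 0 0.7 1" --pt "0 0 0 0.04 0 0.5 1" --pt "0 0 0 0 0 0 1" --pt "0 0 0 0 0 0 1"

```text
time: 26.0
position: [0.4598, -0.1522, 0.241]
ee_rot: [-3.141, 0.084, 1.571]
ft_force: [0.9, 0.0, -0.2]
gripper_width: 0.0179
grip_force: 98.0
```

```bash
python3 - <<'E'
from h import *
s=robot.state();print(s['position'],s['ee_rot'])
im=[];tr={}
for n in('scene','side','wrist'):
    p=snapshot(n);im.append(p['image'])
    for q in('brush_tip','brush_pot'):
        r=spot_point(q,p)[:2];print(n,q,[(np.round(x['uv'],1),round(x['score'],2)) for x in r])
        if r: tr.setdefault(q,[]).append(ray(p,r[0]['uv'],s))
for q in tr:
    if len(tr[q])>1: print(q,tri(*tr[q]))
a=cv2.resize(im[0][160:240,210:290],(400,400));b=cv2.resize(im[1][200:340,190:330],(400,400))
cv2.imwrite('pics/c7.png',np.hstack([a,b]))
E
```

```text
[ 0.45977835 -0.15218304  0.24101534] [-3.14131232  0.08389047  1.57075597]
scene brush_tip [(array([245.1, 197.5]), 0.77)]
scene brush_pot [(array([251.2, 214.9]), 0.68)]
side brush_tip [(array([253.1, 265.2]), 0.86)]
side brush_pot [(array([251.9, 295.9]), 0.57)]
wrist brush_tip [(array([282.7, 175.2]), 0.66)]
wrist brush_pot []
brush_tip [ 0.45673606 -0.15202382  0.11372206]
brush_pot [ 0.44665978 -0.14503055  0.00735749]
```

View pics/c7.png

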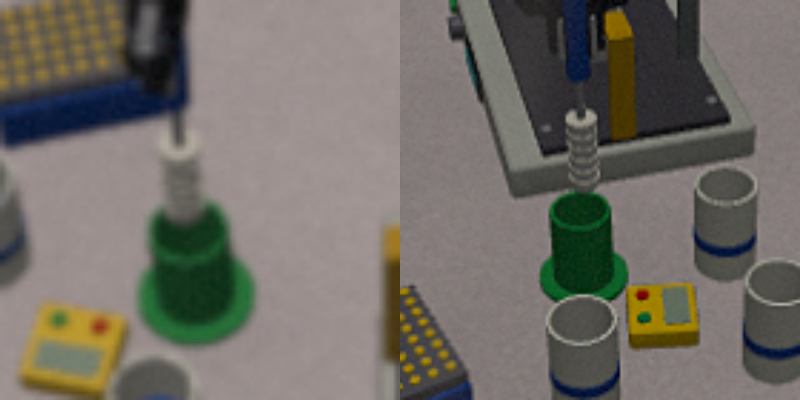

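```bash
python3 - <<'E'
from h import *
p=snapshot('scene');q=snapshot('side')
print(at_z(p,(248,205.5),.08),at_z(q,(253.5,273),.08),tri(ray(p,(248,205.5)),ray(q,(253.5,273))))
E
```

```text
[ 0.45416823 -0.14667726  0.08      ] [ 0.45828335 -0.14719007  0.08      ] [ 0.45691466 -0.14704137  0.08127249]
```

move_arm --pt "0 0 0 0.07 0 0 1" --pt "0 0 0 0.03 0 0.4 1" --pt "0 0 0 0.05 0 0.6 1" --pt "0 0 0 0.05 0 0.6 1" --pt "0 0 0 0.04 0 0.5 1" --pt "0 0 0 0.02 0 0.2 1" --pt "0 0 0 0 0 0.05 1" --pt "0 0 0 0 0 0 1" --pt "0 0 0 0 0 0 1"

```text
time: 27.45
position: [0.4606, -0.15, 0.1472]
ee_rot: [3.14, 0.085, 1.571]
ft_force: [-0.2, 0.1, -0.6]
gripper_width: 0.0175
grip_force: 98.0
```

move_arm --pt "0 0 0 0.01 0 0.1 1" --pt "0 0 0 0 0 0.03 1" --pt "0 0 0 0 0 0 0.3" --pt "0 0 0 0 0 0 0" --pt "0 0 0 0 0 0 -1" --pt "0 0 0 0 0 0 -1" --pt "0 0 0 0 0 0 -1" --pt "0 0 0 0 0 0 -1" --pt "0 0 0 0 0 0 -1" --pt "0 0 0 -0.04 0 -0.5 -1" --pt "0 0 0 -0.06 0 -0.8 -1" --pt "0 0 0 -0.06 0 -0.8 -1" --pt "0 0 0 -0.06 0 -0.8 -1" --pt "0 0.35 0 0 0 -0.5 -1" --pt "0 0.35 0 0 0 -0.3 -1" --pt "0 0 0 0 0 0 -1"

```text
time: 29.05
position: [0.4608, -0.1477, 0.2909]
ee_rot: [3.139, 0.001, 1.57]
ft_force: [-0.2, -1.0, -0.4]
gripper_width: 0.0852
grip_force: 0.0
```

```bash
python3 - <<'E'
from h import *
s=robot.state();print(s['position'],s['ee_rot'])
im=[]
for n in('scene','side','wrist'):
    p=snapshot(n);im.append(p['image'])
    if n=='wrist':
        for q in('beaker_a','beaker_dirty'):
            for x in spot_point(q,p):
                if x['score']>.4:
                    c=at_z(p,x['uv'],0,s);print(q,round(x['score'],2),c.round(3)[:2],rim(p,s,proj(p,c+[0,0,.09],s),.09,(.028,.0245)).round(3)[:2])
a=cv2.resize(im[2],(533,400));b=cv2.resize(im[1][200:340,190:283],(266,400))
cv2.imwrite('pics/c8.png',np.hstack([a,b]))
E
```

```text
[ 0.46079099 -0.14769879  0.29089451] [3.13855601e+00 1.42173403e-03 1.56960485e+00]
beaker_a 0.91 [ 0.588 -0.152] [ 0.588 -0.151]
beaker_a 0.79 [ 0.609 -0.281] [ 0.601 -0.281]
beaker_a 0.73 [ 0.442 -0.3  ] [ 0.443 -0.296]
beaker_dirty 0.66 [ 0.531 -0.45 ] [ 0.546 -0.458]
```

View pics/c8.png

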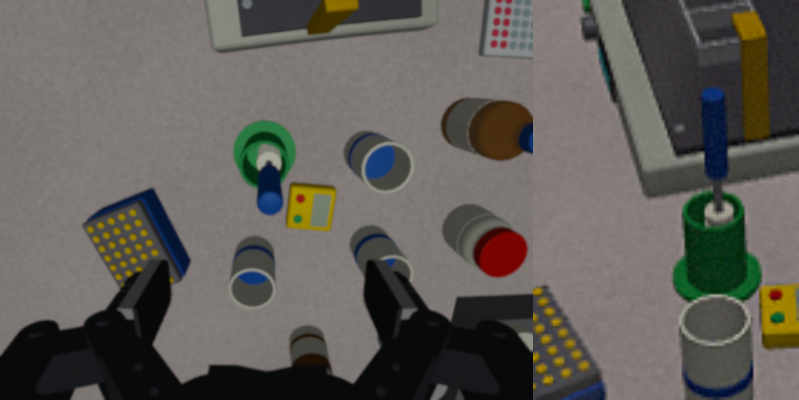

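The brush is upright back in the pot (handle top crop (270,203)); beakers unmoved. Next look at the shaker from above.

move_arm --pt "0 0 0 0.4 0 -0.5 -1" --pt "0 0 0 0.8 0 -0.6 -1" --pt "0 0 0 0.9 0 -0.6 -1" --pt "0 0 0 0.9 0 -0.6 -1" --pt "0 0 0 0.9 0 -0.4 -1" --pt "0 0 0 0.9 0 0 -1" --pt "0 0 0 0.9 0 0 -1" --pt "0 0 0 0.9 0 0 -1" --pt "0 0 0 0.9 0 0 -1" --pt "0 0 0 0.9 0 0 -1" --pt "0 0 0 0.6 0 0 -1" --pt "0 0 0 0.3 0 0 -1" --pt "0 0 0 0 0 0 -1" --pt "0 0 0 0 0 0 -1"

```text
time: 30.7
position: [0.4597, 0.2249, 0.3968]
ee_rot: [-3.141, 0.001, 1.571]
ft_force: [-0.3, -0.6, -0.7]
gripper_width: 0.0855
grip_force: 0.0
```

```bash
python3 - <<'E'
from h import *
s=robot.state();print(s['position'],s['ee_rot'])
p=snapshot('wrist');save(p,'w9')
for q,z in(('pocket1',.05),('hinge',.152),('bolt_grip',.244),('shaker',0)):
    print(q,[(np.round(x['uv']),round(x['score'],2),at_z(p,x['uv'],z,s).round(4)[:2]) for x in spot_point(q,p)])
E
```

```text
[0.45971087 0.22494079 0.39684027] [-3.14112255e+00  8.25642718e-04  1.57098328e+00]
pocket1 [(array([309., 146.]), 0.92, array([0.4983, 0.229 ])), (array([309., 193.]), 0.79, array([0.5002, 0.1632])), (array([294.,  33.]), 0.75, array([0.477 , 0.3737])), (array([300.,  97.]), 0.71, array([0.4849, 0.2947]))]
hinge [(array([392., 273.]), 0.82, array([0.5966, 0.0905])), (array([308., 375.]), 0.38, array([ 0.4979, -0.0701]))]
bolt_grip [(array([441., 318.]), 0.6, array([0.6202, 0.0898])), (array([293.,  32.]), 0.55, array([0.4688, 0.3463]))]
shaker [(array([307., 153.]), 0.69, array([0.4995, 0.211 ]))]
```

View pics/w9.png

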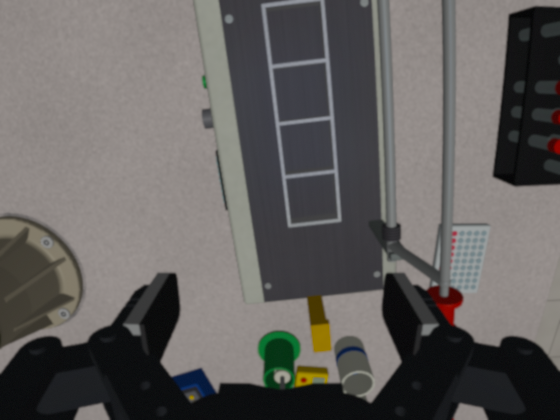

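```bash
python3 - <<'E'
from h import *
from scipy.optimize import least_squares
s=robot.state();p=snapshot('wrist')
L=[(264,5),(271,66),(278,123),(284,177),(290,225)];Rr=[(324,2),(328,61),(333,118),(337,170),(341,220)]
ys=[195,125,55,-15,-85]
W=np.array([[-.035,y/1000] for y in ys]+[[.035,y/1000] for y in ys]);M=np.array([at_z(p,u,.075,s)[:2] for u in L+Rr])
print(M.round(4).tolist())
f=lambda a:((W@np.array([[np.cos(a[2]),np.sin(a[2])],[-np.sin(a[2]),np.cos(a[2])]])+a[:2])-M).ravel()
r=least_squares(f,[.495,.21,.06]);a=r.x;print(a,np.abs(r.fun).max())
Rm=np.array([[np.cos(a[2]),-np.sin(a[2])],[np.sin(a[2]),np.cos(a[2])]])
for n,v in dict(p1=(0,-.05),p2=(0,.02),p3=(0,.09),p4=(0,.16),hinge=(.085,-.129),grip=(.085+.095*np.sin(.26),-.129),griplevel=(.085-.095*np.sin(1.57),-.129),keep=(-.01,-.206)).items():print(n,(Rm@v+a[:2]).round(4))
E
```

```text
[[0.4407, 0.4013], [0.4485, 0.3318], [0.4569, 0.2626], [0.4648, 0.1916], [0.4733, 0.123], [0.5117, 0.4048], [0.5184, 0.3379], [0.5271, 0.269], [0.5352, 0.2012], [0.5442, 0.1303]]
[0.49839227 0.21070871 0.11467115] 0.0036107902565721828
p1 [0.5041 0.161 ]
p2 [0.4961 0.2306]
p3 [0.4881 0.3001]
p4 [0.4801 0.3697]
hinge [0.5976 0.0923]
grip [0.6219 0.0951]
griplevel [0.5032 0.0814]
keep [0.512  0.0049]
```

Shaker at (0.498, 0.211), yaw 0.115; compartment grid corners at px (264,5)–(341,220), fit within 4 mm, and the hinge agrees with the network.

move_arm --pt "0 0 0 -0.5 0 0 -1" --pt "0 0 0 -0.9 0 0 -1" --pt "0 0 0 -0.9 0 0 -1" --pt "0 0 0 -0.9 0 0 -1" --pt "0 0 0 -0.9 0.3 0 -1" --pt "0 0 0 -0.9 0.5 0 -1" --pt "0 0 0 -0.9 0.5 0.3 -1" --pt "0 0 0 -0.9 0.5 0.5 -1" --pt "0 0 0 -0.9 0.5 0.5 -1" --pt "0 0 0 -0.9 0.5 0.5 -1" --pt "0 0 0 -0.7 0.3 0.5 -1" --pt "0 0 0 -0.2 0 0.1 -1" --pt "0 0 0 0 0 0 -1" --pt "0 0 0 0 0 0 -1"

```text
time: 32.4
position: [0.5835, -0.1541, 0.3022]
ee_rot: [3.141, -0.0, 1.571]
ft_force: [0.5, -0.0, -0.0]
gripper_width: 0.0853
grip_force: 0.0
```

```bash
cat > bk.py <<'E'
from h import *
s=robot.state();print(s['position'],s['ee_rot'])
p=snapshot('wrist')
for q in('beaker_a','beaker_dirty'):
    for x in spot_point(q,p):
        if x['score']>.35:
            c=at_z(p,x['uv'],0,s);print(q,round(x['score'],2),np.round(x['uv']),c.round(3)[:2],rim(p,s,proj(p,c+[0,0,.09],s),.09,(.028,.0245)).round(3)[:2])
E
python3 bk.py
```

```text
[ 0.58347834 -0.15414485  0.30219579] [ 3.14081056e+00 -1.22494481e-04  1.57057735e+00]
beaker_a 0.97 [177. 256.] [ 0.441 -0.294] [ 0.443 -0.295]
beaker_a 0.82 [281. 152.] [ 0.584 -0.15 ] [ 0.585 -0.149]
beaker_a 0.55 [296. 245.] [ 0.605 -0.277] [ 0.603 -0.278]
beaker_dirty 0.69 [240. 347.] [ 0.523 -0.448] [ 0.523 -0.446]
```

move_arm --pt "0 0 0 0.11 0.04 0.4 -1" --pt "0 0 0 0 0 0.8 -1" --pt "0 0 0 0 0 0.9 -1" --pt "0 0 0 0 0 0.9 -1" --pt "0 0 0 0 0 0.9 -1" --pt "0 0 0 0 0 0.9 -1" --pt "0 0 0 0 0 0.8 -1" --pt "0 0 0 0 0 0.5 -1" --pt "0 0 0 0 0 0.15 -1" --pt "0 0 0 0 0 0 -1" --pt "0 0 0 0 0 0 1" --pt "0 0 0 0 0 0 1" --pt "0 0 0 0 0 0 1" --pt "0 0 0 0 0 0 1" --pt "0 0 0 0 0 0 1" --pt "0 0 0 0 0 0 1" --grip_force 40

```text
time: 34.15
position: [0.5866, -0.1506, 0.0533]
ee_rot: [3.138, 0.001, 1.571]
ft_force: [-0.8, 0.5, 6.3]
gripper_width: 0.0551
grip_force: 42.1
```

move_arm --pt "0 0 0 0 0 -0.4 1" --pt "0 0 0 0 0 -0.8 1" --pt "0 0 0 0 0 -0.9 1" --pt "0 0 0 0 0 -0.9 1" --pt "0 0 0 0 0 -0.9 1" --pt "0 0 0 0 0 -0.9 1" --pt "0 0 0 0 0 -0.8 1" --pt "0 0 0 0.5 -0.2 -0.5 1" --pt "0 0 0 0.8 -0.4 0 1" --pt "0 0 0 0.9 -0.5 0 1" --pt "0 0 0 0.9 -0.5 0 1" --pt "0 0 0 0.9 -0.4 0 1" --pt "0 0 0 0.9 -0.2 0 1" --pt "0 0 0 0.9 -0.2 0 1" --pt "0 0 0 0.9 -0.2 0 1" --pt "0 0 0 0.9 0 0 1" --pt "0 0 0 0.9 0 0 1" --pt "0 0 0 0.9 0 0 1" --pt "0 0 0 0.9 0 0 1" --pt "0 0 0 0.9 0 0 1"

```text
time: 36.15
position: [0.4812, 0.2993, 0.2957]
ee_rot: [3.141, -0.0, 1.571]
ft_force: [0.4, -0.9, -2.6]
gripper_width: 0.0553
grip_force: 43.0
```

move_arm --pt "0 0 0 0.8 0 0.2 1" --pt "0 0 0 0.5 0 0.5 1" --pt "0 0 0 0.1 0 0.8 1" --pt "0 0 0 0 0 0.5 1" --pt "0 0 0 0 0 0 1" --pt "0 0 0 0 0 0 1"

```text
time: 36.75
position: [0.4813, 0.3537, 0.2157]
ee_rot: [-3.141, 0.0, 1.571]
ft_force: [-0.2, -0.8, -1.0]
gripper_width: 0.0552
grip_force: 43.1
```

```bash
python3 - <<'E'
from h import *
s=robot.state();print(s['position'],s['ee_rot'])
p=snapshot('wrist');save(p,'w10')
print([(np.round(x['uv']),round(x['score'],2),at_z(p,x['uv'],.05,s).round(4)[:2]) for x in spot_point('pocket1',p)])
q=snapshot('side')
a=cv2.resize(p['image'],(533,400));b=cv2.resize(q['image'][130:270,190:283],(266,400))
cv2.imwrite('pics/c10.png',np.hstack([a,b]))
E
```

```text
[0.48133498 0.35371283 0.21570825] [-3.14146653e+00  1.48574206e-04  1.57065269e+00]
[(array([275., 161.]), 0.63, array([0.4767, 0.3731]))]
```

View pics/c10.png

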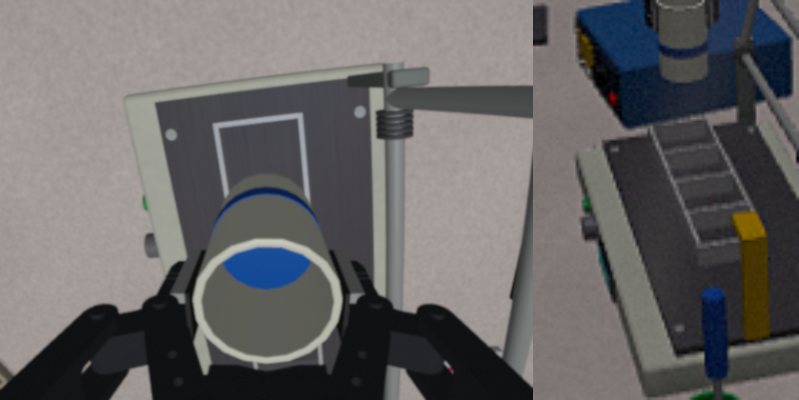

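```bash
python3 - <<'E'
from h import *
s=robot.state();p=snapshot('wrist')
for u in((226,130.5),(317,121)): print(at_z(p,u,.075,s).round(4))
a=.1147;Rm=np.array([[np.cos(a),-np.sin(a)],[np.sin(a),np.cos(a)]])
for v in((-.035,.195),(.035,.195)):print((Rm@v+[.4984,.2107]).round(4))
E
```

```text
[0.4398 0.4024 0.075 ]
[0.5114 0.4097 0.075 ]
[0.4413 0.4004]
[0.5109 0.4084]
```

move_arm --pt "0 0 0 0.2 -0.03 0 1" --pt "0 0 0 0.21 0 0.3 1" --pt "0 0 0 0 0 0.7 1" --pt "0 0 0 0 0 0.7 1" --pt "0 0 0 0 0 0.6 1" --pt "0 0 0 0 0 0.4 1" --pt "0 0 0 0 0 0.1 1" --pt "0 0 0 0 0 0 1" --pt "0 0 0 0 0 0 1"

```text
time: 37.85
position: [0.48, 0.3708, 0.1027]
ee_rot: [-3.142, -0.0, 1.571]
ft_force: [-0.4, 0.0, -1.9]
gripper_width: 0.0551
grip_force: 42.5
```

move_arm --pt "0 0 0 0 0 0.02 0.4" --pt "0 0 0 0 0 0 -0.3" --pt "0 0 0 0 0 0 -1" --pt "0 0 0 0 0 0 -1" --pt "0 0 0 0 0 0 -1" --pt "0 0 0 0 0 0 -1" --pt "0 0 0 0 0 -0.5 -1" --pt "0 0 0 0 0 -0.9 -1" --pt "0 0 0 0 0 -0.9 -1" --pt "0 0 0 0 0 -0.9 -1" --pt "0 0 0 0 0 -0.9 -1" --pt "0 0 0 -0.5 0 -0.6 -1" --pt "0 0 0 -0.9 0 -0.3 -1" --pt "0 0 0 -1 0 0 -1" --pt "0 0 0 -1 0 0 -1" --pt "0 0 0 -1 0 0 -1" --pt "0 0 0 -1 0 0 -1" --pt "0 0 0 -1 0 0 -1" --pt "0 0 0 -1 0 0 -1" --pt "0 0 0 -1 0 0 -1"

```text
time: 39.85
position: [0.48, 0.0326, 0.3026]
ee_rot: [3.141, 0.0, 1.571]
ft_force: [1.3, 0.0, 0.8]
gripper_width: 0.0855
grip_force: 0.0
```

move_arm --pt "0 0 0 -1 0 0 -1" --pt "0 0 0 -1 0.3 0 -1" --pt "0 0 0 -1 0.5 0 -1" --pt "0 0 0 -1 0.5 0 -1" --pt "0 0 0 -1 0.5 0 -1" --pt "0 0 0 -1 0.5 0 -1" --pt "0 0 0 -1 0.5 0 -1" --pt "0 0 0 -0.7 0.2 0 -1" --pt "0 0 0 -0.3 0 0 -1" --pt "0 0 0 0 0 0 -1" --pt "0 0 0 0 0 0 -1"

```text
time: 40.95
position: [0.5998, -0.2849, 0.3025]
ee_rot: [-3.141, -0.001, 1.571]
ft_force: [-0.0, -0.0, 0.2]
gripper_width: 0.0852
grip_force: 0.0
```

```bash
python3 bk.py
```

```text
[ 0.59978779 -0.28490026  0.30253907] [-3.14136621e+00 -7.11764978e-04  1.57087730e+00]
beaker_a 0.84 [158. 163.] [ 0.443 -0.295] [ 0.442 -0.295]
beaker_a 0.83 [258. 121.] [ 0.572 -0.242] [ 0.574 -0.241]
beaker_dirty 0.82 [227. 268.] [ 0.526 -0.443] [ 0.522 -0.446]
```

Beaker b was knocked to (0.573, -0.2415); the timer (22 mm) stays below the fingertips at 52 mm, so the grasp still works.

move_arm --pt "0 0 0 0.5 -0.33 0 -1" --pt "0 0 0 0.58 -0.34 0.4 -1" --pt "0 0 0 0 0 0.8 -1" --pt "0 0 0 0 0 0.9 -1" --pt "0 0 0 0 0 0.9 -1" --pt "0 0 0 0 0 0.9 -1" --pt "0 0 0 0 0 0.9 -1" --pt "0 0 0 0 0 0.8 -1" --pt "0 0 0 0 0 0.5 -1" --pt "0 0 0 0 0 0.15 -1" --pt "0 0 0 0 0 0 -1" --pt "0 0 0 0 0 0 1" --pt "0 0 0 0 0 0 1" --pt "0 0 0 0 0 0 1" --pt "0 0 0 0 0 0 1" --pt "0 0 0 0 0 0 1" --pt "0 0 0 0 0 0 1"

```text
time: 42.8
position: [0.5747, -0.2432, 0.0546]
ee_rot: [3.138, 0.002, 1.571]
ft_force: [-0.8, 1.0, 6.4]
gripper_width: 0.0549
grip_force: 42.6
```

move_arm --pt "0 0 0 0 0 -0.4 1" --pt "0 0 0 0 0 -0.8 1" --pt "0 0 0 0 0 -0.9 1" --pt "0 0 0 0 0 -0.9 1" --pt "0 0 0 0 0 -0.9 1" --pt "0 0 0 0 0 -0.9 1" --pt "0 0 0 0 0 -0.8 1" --pt "0 0 0 0.5 -0.2 -0.5 1" --pt "0 0 0 0.8 -0.3 0 1" --pt "0 0 0 0.9 -0.3 0 1" --pt "0 0 0 0.9 -0.3 0 1" --pt "0 0 0 0.9 -0.3 0 1" --pt "0 0 0 0.9 -0.3 0 1" --pt "0 0 0 0.9 -0.3 0 1" --pt "0 0 0 0.9 -0.1 0 1" --pt "0 0 0 0.9 0 0 1" --pt "0 0 0 0.9 0 0 1" --pt "0 0 0 0.9 0 0 1" --pt "0 0 0 0.9 0 0 1" --pt "0 0 0 0.9 0 0 1"

```text
time: 44.8
position: [0.4892, 0.2069, 0.297]
ee_rot: [3.14, -0.0, 1.571]
ft_force: [-0.1, -0.7, -2.0]
gripper_width: 0.0555
grip_force: 42.9
```

move_arm --pt "0 0 0 0.8 0 0 1" --pt "0 0 0 0.5 0 0 1" --pt "0 0 0 0 0 0 1" --pt "0 0 0 0 0 0 1"

```text
time: 45.2
position: [0.4892, 0.2575, 0.2966]
ee_rot: [3.141, 0.0, 1.572]
ft_force: [0.8, -0.4, -1.0]
gripper_width: 0.0556
grip_force: 42.9
```

move_arm --pt "0 0 0 0.5 -0.03 0.1 1" --pt "0 0 0 0.55 0 0.4 1" --pt "0 0 0 0 0 0.7 1" --pt "0 0 0 0 0 0.8 1" --pt "0 0 0 0 0 0 1" --pt "0 0 0 0 0 0 1"

```text
time: 45.8
position: [0.4881, 0.2983, 0.2168]
ee_rot: [-3.141, 0.001, 1.569]
ft_force: [-0.3, -1.0, -0.1]
gripper_width: 0.0557
grip_force: 43.1
```

move_arm --pt "0 0 0 0 0 0.5 1" --pt "0 0 0 0 0 0.8 1" --pt "0 0 0 0 0 0.8 1" --pt "0 0 0 0 0 0.5 1" --pt "0 0 0 0 0 0.17 1" --pt "0 0 0 0 0 0 1" --pt "0 0 0 0 0 0 1"

```text
time: 46.5
position: [0.4898, 0.2998, 0.1078]
ee_rot: [3.138, -0.001, 1.57]
ft_force: [0.7, -0.3, -1.2]
gripper_width: 0.0554
grip_force: 43.1
```

move_arm --pt "0 0 0 0 -0.03 0.07 1" --pt "0 0 0 0 0 0 1" --pt "0 0 0 0 0 0 0.4" --pt "0 0 0 0 0 0 -0.3" --pt "0 0 0 0 0 0 -1" --pt "0 0 0 0 0 0 -1" --pt "0 0 0 0 0 0 -1" --pt "0 0 0 0 0 0 -1" --pt "0 0 0 0 0 -0.5 -1" --pt "0 0 0 0 0 -0.9 -1" --pt "0 0 0 0 0 -0.9 -1" --pt "0 0 0 0 0 -0.9 -1" --pt "0 0 0 0 0 -0.9 -1" --pt "0 0 0 -0.5 0 -0.6 -1" --pt "0 0 0 -0.9 0 -0.3 -1" --pt "0 0 0 -1 0 0 -1" --pt "0 0 0 -1 0 0 -1" --pt "0 0 0 -1 0 0 -1" --pt "0 0 0 -1 0 0 -1" --pt "0 0 0 -1 0 0 -1"

```text
time: 48.5
position: [0.4866, 0.0419, 0.3027]
ee_rot: [-3.142, 0.0, 1.571]
ft_force: [0.2, -0.2, -0.1]
gripper_width: 0.0855
grip_force: 0.0
```

move_arm --pt "0 0 0 -1 0 0 -1" --pt "0 0 0 -1 0 0 -1" --pt "0 0 0 -1 -0.2 0 -1" --pt "0 0 0 -1 -0.2 0 -1" --pt "0 0 0 -1 -0.2 0 -1" --pt "0 0 0 -1 -0.3 0 -1" --pt "0 0 0 -1 -0.2 0 -1" --pt "0 0 0 -0.7 0 0 -1" --pt "0 0 0 -0.3 0 0 -1" --pt "0 0 0 0 0 0 -1" --pt "0 0 0 0 0 0 -1"

```text
time: 49.6
position: [0.4429, -0.2757, 0.3025]
ee_rot: [-3.141, -0.001, 1.571]
ft_force: [-0.7, 1.1, 0.1]
gripper_width: 0.0852
grip_force: 0.0
```

```bash
python3 bk.py
```

```text
[ 0.44292758 -0.2756958   0.30254825] [-3.14106723e+00 -1.09555217e-03  1.57100416e+00]
beaker_a 0.86 [280. 169.] [ 0.441 -0.293] [ 0.441 -0.295]
beaker_dirty 0.75 [292.  46.] [ 0.456 -0.147] [ 0.457 -0.153]
beaker_dirty 0.64 [338. 276.] [ 0.524 -0.446] [ 0.521 -0.446]
```

move_arm --pt "0 0 0 -0.48 -0.03 0.2 -1" --pt "0 0 0 0 0 0.6 -1" --pt "0 0 0 0 0 0.9 -1" --pt "0 0 0 0 0 0.9 -1" --pt "0 0 0 0 0 0.9 -1" --pt "0 0 0 0 0 0.9 -1" --pt "0 0 0 0 0 0.9 -1" --pt "0 0 0 0 0 0.7 -1" --pt "0 0 0 0 0 0.25 -1" --pt "0 0 0 0 0 0 -1" --pt "0 0 0 0 0 0 1" --pt "0 0 0 0 0 0 1" --pt "0 0 0 0 0 0 1" --pt "0 0 0 0 0 0 1" --pt "0 0 0 0 0 0 1" --pt "0 0 0 0 0 0 1"

```text
time: 51.35
position: [0.443, -0.2968, 0.0548]
ee_rot: [3.139, 0.003, 1.571]
ft_force: [-1.1, 0.1, 6.5]
gripper_width: 0.0553
grip_force: 42.4
```

move_arm --pt "0 0 0 0 0 -0.4 1" --pt "0 0 0 0 0 -0.8 1" --pt "0 0 0 0 0 -0.9 1" --pt "0 0 0 0 0 -0.9 1" --pt "0 0 0 0 0 -0.9 1" --pt "0 0 0 0 0 -0.9 1" --pt "0 0 0 0 0 -0.9 1" --pt "0 0 0 0.5 0 -0.5 1" --pt "0 0 0 0.8 0.1 0 1" --pt "0 0 0 0.9 0.1 0 1" --pt "0 0 0 0.9 0.1 0 1" --pt "0 0 0 0.9 0.1 0 1" --pt "0 0 0 0.9 0.1 0 1" --pt "0 0 0 0.9 0.1 0 1" --pt "0 0 0 0.9 0.2 0 1" --pt "0 0 0 0.9 0.2 0 1" --pt "0 0 0 0.9 0.2 0 1" --pt "0 0 0 0.9 0.2 0 1" --pt "0 0 0 0.9 0 0 1" --pt "0 0 0 0.9 0 0 1"

```text
time: 53.35
position: [0.4979, 0.1538, 0.3014]
ee_rot: [3.14, -0.0, 1.571]
ft_force: [1.6, -0.4, -0.2]
gripper_width: 0.0558
grip_force: 42.8
```

move_arm --pt "0 0 0 0.7 0 0 1" --pt "0 0 0 0.3 0 0 1" --pt "0 0 0 0 0 0 1" --pt "0 0 0 0 0 0 1"

```text
time: 53.75
position: [0.4978, 0.1917, 0.301]
ee_rot: [3.141, 0.001, 1.571]
ft_force: [0.1, -0.1, -0.9]
gripper_width: 0.0561
grip_force: 42.7
```

move_arm --pt "0 0 0 0.5 -0.05 0.1 1" --pt "0 0 0 0.45 0 0.4 1" --pt "0 0 0 0 0 0.8 1" --pt "0 0 0 0 0 0.8 1" --pt "0 0 0 0 0 0.2 1" --pt "0 0 0 0 0 0 1"

```text
time: 54.35
position: [0.4951, 0.2288, 0.2079]
ee_rot: [-3.139, 0.001, 1.569]
ft_force: [0.4, -0.1, -0.5]
gripper_width: 0.0556
grip_force: 42.9
```

move_arm --pt "0 0 0 0 0 0.5 1" --pt "0 0 0 0 0 0.8 1" --pt "0 0 0 0 0 0.8 1" --pt "0 0 0 0 0 0.4 1" --pt "0 0 0 0 0 0.07 1" --pt "0 0 0 0 0 0 1" --pt "0 0 0 0 0 0 1"

```text
time: 55.05
position: [0.4975, 0.2304, 0.1081]
ee_rot: [3.138, -0.001, 1.57]
ft_force: [0.3, -0.2, -0.9]
gripper_width: 0.0553
grip_force: 42.9
```

move_arm --pt "0 0 0 0 -0.03 0.07 1" --pt "0 0 0 0 0 0 1" --pt "0 0 0 0 0 0 0.4" --pt "0 0 0 0 0 0 -0.3" --pt "0 0 0 0 0 0 -1" --pt "0 0 0 0 0 0 -1" --pt "0 0 0 0 0 0 -1" --pt "0 0 0 0 0 0 -1" --pt "0 0 0 0 0 -0.5 -1" --pt "0 0 0 0 0 -0.9 -1" --pt "0 0 0 0 0 -0.9 -1" --pt "0 0 0 0 0 -0.9 -1" --pt "0 0 0 0 0 -0.9 -1" --pt "0 0 0 -0.5 0 -0.6 -1" --pt "0 0 0 -0.9 0 -0.3 -1" --pt "0 0 0 -1 0 0 -1" --pt "0 0 0 -1 0 0 -1" --pt "0 0 0 -1 0 0 -1" --pt "0 0 0 -1 0 0 -1" --pt "0 0 0 -1 0 0 -1"

```text
time: 57.05
position: [0.4943, -0.0272, 0.3031]
ee_rot: [-3.142, -0.0, 1.571]
ft_force: [0.8, 0.4, -0.6]
gripper_width: 0.0854
grip_force: 0.0
```

move_arm --pt "0 0 0 -1 0 0 -1" --pt "0 0 0 -1 0 0 -1" --pt "0 0 0 -1 0 0 -1" --pt "0 0 0 -1 0.1 0 -1" --pt "0 0 0 -1 0.1 0 -1" --pt "0 0 0 -1 0.1 0 -1" --pt "0 0 0 -1 0.1 0 -1" --pt "0 0 0 -1 0.1 0 -1" --pt "0 0 0 -1 0.1 0 -1" --pt "0 0 0 -0.7 0 0 -1" --pt "0 0 0 -0.3 0 0 -1" --pt "0 0 0 0 0 0 -1" --pt "0 0 0 0 0 0 -1"

```text
time: 58.35
position: [0.5186, -0.4248, 0.303]
ee_rot: [-3.141, -0.001, 1.571]
ft_force: [-0.9, -0.3, 0.2]
gripper_width: 0.0855
grip_force: 0.0
```

```bash
python3 bk.py
```

```text
[ 0.51862032 -0.42475167  0.30304917] [-3.14129514e+00 -1.04325103e-03  1.57115754e+00]
```

```bash
python3 - <<'E'
from h import *
s=robot.state();p=snapshot('wrist');save(p,'w11')
print(rim(p,s,proj(p,[.522,-.446,.09],s),.09,(.028,.0245)).round(4))
print([(x['uv'],round(x['score'],2)) for x in spot_point('beaker_dirty',p)],[(x['uv'],round(x['score'],2)) for x in outline_of('beaker_dirty',p)])
q=snapshot('side');print([(at_z(q,x['uv'],0).round(3),round(x['score'],2)) for x in spot_point('beaker_dirty',q)])
E
```

```text
[ 0.521 -0.446  0.09 ]
[([284.5, 170.1], 0.8)] [([285.7, 185.2], 0.78)]
[(array([ 0.523, -0.438,  0.   ]), 0.7)]
```

move_arm --pt "0 0 0 -0.54 0.06 0.2 -1" --pt "0 0 0 0 0 0.6 -1" --pt "0 0 0 0 0 0.9 -1" --pt "0 0 0 0 0 0.9 -1" --pt "0 0 0 0 0 0.9 -1" --pt "0 0 0 0 0 0.9 -1" --pt "0 0 0 0 0 0.9 -1" --pt "0 0 0 0 0 0.7 -1" --pt "0 0 0 0 0 0.25 -1" --pt "0 0 0 0 0 0 -1" --pt "0 0 0 0 0 0 1" --pt "0 0 0 0 0 0 1" --pt "0 0 0 0 0 0 1" --pt "0 0 0 0 0 0 1" --pt "0 0 0 0 0 0 1" --pt "0 0 0 0 0 0 1"

```text
time: 60.35
position: [0.5222, -0.4487, 0.0559]
ee_rot: [3.139, 0.003, 1.571]
ft_force: [-0.5, 0.6, 6.1]
gripper_width: 0.056
grip_force: 43.0
```

move_arm --pt "0 0 0 0 0 -0.4 1" --pt "0 0 0 0 0 -0.8 1" --pt "0 0 0 0 0 -0.9 1" --pt "0 0 0 0 0 -0.9 1" --pt "0 0 0 0 0 -0.9 1" --pt "0 0 0 0 0 -0.9 1" --pt "0 0 0 0 0 -0.9 1" --pt "0 0 0 0.5 0 -0.5 1" --pt "0 0 0 0.8 0 0 1" --pt "0 0 0 1 0 0 1" --pt "0 0 0 1 0 0 1" --pt "0 0 0 1 0 0 1" --pt "0 0 0 1 -0.1 0 1" --pt "0 0 0 1 -0.1 0 1" --pt "0 0 0 1 -0.1 0 1" --pt "0 0 0 1 -0.1 0 1" --pt "0 0 0 1 0 0 1" --pt "0 0 0 1 0 0 1" --pt "0 0 0 1 0 0 1" --pt "0 0 0 1 0 0 1"

```text
time: 62.35
position: [0.5047, 0.0463, 0.3018]
ee_rot: [3.14, 0.0, 1.571]
ft_force: [0.5, 0.1, -1.6]
gripper_width: 0.0554
grip_force: 43.0
```

move_arm --pt "0 0 0 1 0 0 1" --pt "0 0 0 0.6 0 0 1" --pt "0 0 0 0.2 0 0 1" --pt "0 0 0 0 0 0 1" --pt "0 0 0 0 0 0 1"

```text
time: 62.85
position: [0.5051, 0.1159, 0.3013]
ee_rot: [3.141, 0.001, 1.57]
ft_force: [-1.8, -0.4, -1.5]
gripper_width: 0.056
grip_force: 43.0
```

move_arm --pt "0 0 0 0.5 -0.03 0.1 1" --pt "0 0 0 0.5 0 0.4 1" --pt "0 0 0 0.08 0 0.8 1" --pt "0 0 0 0 0 0.8 1" --pt "0 0 0 0 0 0.2 1" --pt "0 0 0 0 0 0 1" --pt "0 0 0 0 0 0 1"

```text
time: 63.55
position: [0.5048, 0.1591, 0.2106]
ee_rot: [3.14, -0.0, 1.569]
ft_force: [0.6, -0.8, -1.1]
gripper_width: 0.0556
grip_force: 43.2
```

move_arm --pt "0 0 0 0 0 0.5 1" --pt "0 0 0 0 0 0.8 1" --pt "0 0 0 0 0 0.8 1" --pt "0 0 0 0 0 0.4 1" --pt "0 0 0 0 0 0.1 1" --pt "0 0 0 0 0 0 1" --pt "0 0 0 0 0 0 1"

```text
time: 64.25
position: [0.5056, 0.1599, 0.1071]
ee_rot: [3.138, -0.0, 1.57]
ft_force: [0.5, 1.2, -1.2]
gripper_width: 0.0556
grip_force: 43.3
```

move_arm --pt "0 0 0 0 -0.03 0.05 1" --pt "0 0 0 0 0 0 1" --pt "0 0 0 0 0 0 0.4" --pt "0 0 0 0 0 0 -0.3" --pt "0 0 0 0 0 0 -1" --pt "0 0 0 0 0 0 -1" --pt "0 0 0 0 0 0 -1" --pt "0 0 0 0 0 0 -1" --pt "0 0 0 0 0 -0.5 -1" --pt "0 0 0 0 0 -0.9 -1" --pt "0 0 0 0 0 -0.9 -1" --pt "0 0 0 0 0 -0.9 -1" --pt "0 0 0 0 0 -0.9 -1" --pt "0 0 0 0 0 -0.9 -1" --pt "0 0 0 -0.4 0.7 -0.9 -1" --pt "0 0 0 -0.4 0.8 -0.4 -1" --pt "0 0 0 -0.4 0.8 0 -1" --pt "0 0 0 -0.4 0.6 0 -1" --pt "0 0 -0.96 0 0 0 -1" --pt "0 0 0 0 0 0 -1"

```text
time: 66.25
position: [0.6192, 0.0951, 0.3539]
ee_rot: [-3.14, -0.0, 1.685]
ft_force: [-0.3, -0.6, 0.6]
gripper_width: 0.0857
grip_force: 0.0
```

```bash
python3 - <<'E'
from h import *
s=robot.state();print(s['position'],s['ee_rot'])
p=snapshot('wrist');tr=[]
for pic in (p,snapshot('scene'),snapshot('side')):
    r=[x for x in spot_point('bolt_grip',pic)];print([(np.round(x['uv'],1),round(x['score'],2),at_z(pic,x['uv'],.244,s).round(4)[:2]) for x in r])
    if r:tr.append(ray(pic,r[0]['uv'],s))
print(tri(*tr), proj(p,[.622,.095,.244],s))
q=snapshot('side')
a=cv2.resize(p['image'],(533,400));b=cv2.resize(q['image'][130:270,220:313],(266,400))
cv2.imwrite('pics/c12.png',np.hstack([a,b]))
E
```

```text
[0.61923555 0.09512784 0.35390688] [-3.13977400e+00 -2.45083455e-04  1.68519888e+00]
[(array([280.4, 206.3]), 0.9, array([0.6192, 0.0909])), (array([ 73.9, 334.9]), 0.24, array([ 0.4514, -0.0492]))]
[(array([323.2, 230. ]), 0.62, array([0.624 , 0.0984]))]
[(array([301.6, 163.5]), 0.77, array([0.6276, 0.1037]))]
[0.62349043 0.09530484 0.24785847] [284.77637616 201.5182326 ]
```

View pics/c12.png

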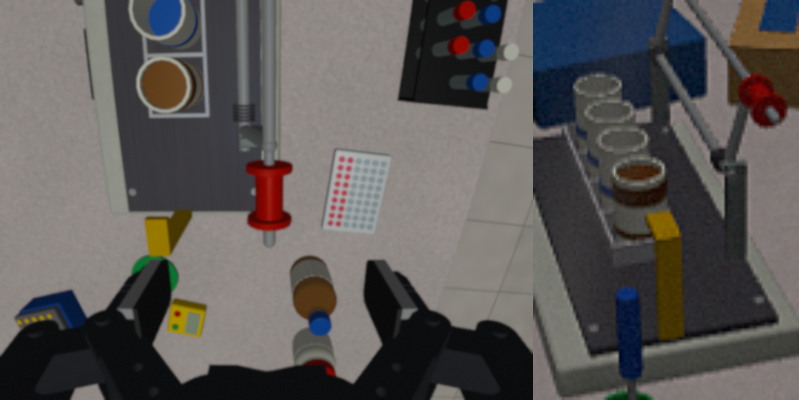

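All four beakers stand in their compartments, and the red grip sits at px (282,206), i.e. about (0.621, 0.0915, 0.244). Down to pinch it.

move_arm --pt "0 0 0 -0.09 0.04 0.3 -1" --pt "0 0 0 0 0 0.6 -1" --pt "0 0 0 0 0 0.8 -1" --pt "0 0 0 0 0 0.8 -1" --pt "0 0 0 0 0 0.5 -1" --pt "0 0 0 0 0 0.22 -1" --pt "0 0 0 0 0 0 -1" --pt "0 0 0 0 0 0 -1"

```text
time: 67.4
position: [0.6211, 0.0926, 0.2277]
ee_rot: [3.14, 0.0, 1.686]
ft_force: [0.2, 0.2, -0.1]
gripper_width: 0.0854
grip_force: 0.0
```

```bash
python3 - <<'E'
from h import *
s=robot.state();print(s['position'],s['ee_rot'],s['ft_force'])
p=snapshot('wrist')
print([(np.round(x['uv'],1),round(x['score'],2),at_z(p,x['uv'],.244,s).round(4)[:2]) for x in spot_point('bolt_grip',p)])
h=cv2.cvtColor(p['image'],cv2.COLOR_BGR2HSV);m=((h[...,0]<8)|(h[...,0]>172))&(h[...,1]>150)&(h[...,2]>60)
n,l,st,c=cv2.connectedComponentsWithStats(m.astype(np.uint8))
for i in range(1,n):
    if st[i,4]>150: print(st[i],c[i],at_z(p,c[i],.244,s).round(4))
E
```

```text
[0.62113273 0.09259575 0.22771393] [3.13972336e+00 2.00316426e-04 1.68599496e+00] [ 0.19823027  0.20706622 -0.13850303]
[(array([278.6, 291.9]), 0.78, array([0.62  , 0.0931]))]
[550  18  10  24 183] [555.31147541  29.53551913] [0.7031 0.204  0.244 ]
[ 234  224   91  145 9315] [279.80805153 295.91841116] [0.6207 0.0913 0.244 ]
```

move_arm --pt "0 0 0 0 0 0.08 -1" --pt "0 0 0 0 0 0 1" --pt "0 0 0 0 0 0 1" --pt "0 0 0 0 0 0 1" --pt "0 0 0 0 0 0 1" --pt "0 0 0 0 0 0 1" --pt "0 0 0 0 0 0 1" --pt "0 0 0 0 0 0 1" --pt "0 0 0 0 0 0 1" --grip_force 70

```text
time: 68.4
position: [0.6208, 0.0925, 0.2234]
ee_rot: [3.141, 0.0, 1.686]
ft_force: [0.8, -0.7, 1.9]
gripper_width: 0.0202
grip_force: 68.3
```

move_arm --pt "0 0 0 0 -0.2 -0.05 1" --pt "0 0 0 0 -0.17 -0.02 1" --pt "0 0 0 0 -0.24 0 1" --pt "0 0 0 0 -0.24 0 1" --pt "0 0 0 0 -0.23 0.04 1" --pt "0 0 0 0 -0.235 0.05 1" --pt "0 0 0 0 -0.22 0.09 1" --pt "0 0 0 0 -0.215 0.095 1" --pt "0 0 0 0 0 0 1" --pt "0 0 0 0 0 0 1"

```text
time: 69.4
position: [0.5529, 0.0843, 0.2181]
ee_rot: [3.135, 0.001, 1.686]
ft_force: [-0.2, -0.5, 11.4]
gripper_width: 0.0198
grip_force: 73.7
```

move_arm --pt "0 0 0 0 -0.2 0.13 1" --pt "0 0 0 0 -0.19 0.14 1" --pt "0 0 0 0 -0.17 0.17 1" --pt "0 0 0 0 -0.16 0.17 1" --pt "0 0 0 0 -0.13 0.2 1" --pt "0 0 0 0 -0.13 0.2 1" --pt "0 0 0 0 -0.09 0.22 1" --pt "0 0 0 0 -0.08 0.22 1" --pt "0 0 0 0 0 0 1" --pt "0 0 0 0 0 0 1"

```text
time: 70.4
position: [0.5086, 0.079, 0.1603]
ee_rot: [3.133, 0.001, 1.686]
ft_force: [0.5, -1.2, 14.1]
gripper_width: 0.0197
grip_force: 88.7
```

move_arm --pt "0 0 0 0 -0.04 0.18 1" --pt "0 0 0 0 -0.03 0.18 1" --pt "0 0 0 0 -0.01 0.16 1" --pt "0 0 0 0 0 0.12 1" --pt "0 0 0 0 0 0.06 1" --pt "0 0 0 0 0 0 1" --pt "0 0 0 0 0 0 1" --grip_force 90

```text
time: 71.1
position: [0.5025, 0.0783, 0.1301]
ee_rot: [3.14, 0.001, 1.686]
ft_force: [-0.8, -0.3, 7.7]
gripper_width: 0.0198
grip_force: 96.1
```

```bash
cat > g.py <<'E'
from h import *
s=robot.state();print(s['position'],s['ft_force'],s['gripper_width'])
T=tool(s);print('grasp pt',(T@[0,0,-robot.grasp_offset,1]).round(4))
for n in('side','scene','wrist'):
    p=snapshot(n)
    r=spot_point('bolt_grip',p)
    print(n,[(np.round(x['uv'],1),round(x['score'],2),at_z(p,x['uv'],.152,s).round(4)) for x in r[:2]],'exp z.150',proj(p,[.5032,.0814,.150],s).round(1),'z.160',proj(p,[.5032,.0814,.160],s).round(1))
    h=cv2.cvtColor(p['image'],cv2.COLOR_BGR2HSV);m=((h[...,0]<8)|(h[...,0]>172))&(h[...,1]>140)&(h[...,2]>50)
    k,l,st,c=cv2.connectedComponentsWithStats(m.astype(np.uint8))
    for i in range(1,k):
        if st[i,4]>20 and np.linalg.norm(c[i]-proj(p,[.5032,.0814,.15],s))<60: print('  red',st[i],c[i].round(1))
E
python3 g.py
```

```text
[0.50250977 0.07832505 0.13011889] [-0.8109224  -0.31669033  7.72609497] 0.01982405056726275
grasp pt [0.5025 0.0783 0.1488 1.    ]
side [(array([261.6, 196.8]), 0.63, array([0.5116, 0.0977, 0.152 ])), (array([192.8, 337.7]), 0.63, array([ 0.3141, -0.4096,  0.152 ]))] exp z.150 [259.4 200.6] z.160 [259.2 197.5]
  red [255 188  12  19 125] [259.5 197.3]
scene [(array([320.5, 213.4]), 0.55, array([0.5072, 0.0875, 0.152 ])), (array([364.3, 234.6]), 0.42, array([0.5669, 0.2205, 0.152 ]))] exp z.150 [318.5 212.5] z.160 [318.7 210.6]
  red [310 205   5  10  33] [312.1 209.5]
  red [323 205   4  11  29] [324.8 209.9]
wrist [(array([279.6, 309.4]), 0.82, array([0.5023, 0.0744, 0.152 ]))] exp z.150 [283.9 291.7] z.160 [284.2 306.2]
  red [  230   235   102   156 10318] [280.4 308.6]
```

move_arm --pt "0 0 0 0 0 0.05 1" --pt "0 0 0 0 0 0.05 1" --pt "0 0 0 0 0 0 1" --pt "0 0 0 0 0 0 1"

```text
time: 71.8
position: [0.5024, 0.0783, 0.127]
ee_rot: [3.14, 0.001, 1.686]
ft_force: [-5.4, -2.2, 11.8]
gripper_width: 0.02
grip_force: 96.7
```

```bash
python3 g.py | grep -v side
```

```text
[0.50243288 0.07829452 0.12696014] [-5.42133203 -2.22267444 11.79534639] 0.019972467699196746
grasp pt [0.5024 0.0783 0.1457 1.    ]
  red [255 189  12  19 123] [259.4 198.2]
scene [(array([321.7, 211.8]), 0.38, array([0.501 , 0.0907, 0.152 ]))] exp z.150 [318.5 212.5] z.160 [318.7 210.6]
  red [323 205   4  11  28] [324.7 210.4]
  red [310 206   5  10  31] [312.  210.3]
wrist [(array([282.5, 311.3]), 0.69, array([0.5032, 0.0758, 0.152 ]))] exp z.150 [284.2 296. ] z.160 [284.6 311.2]
  red [  229   235   103   156 10319] [280.3 308.6]
```

move_arm --pt "0 0 0 0 0 0.04 1" --pt "0 0 0 0 0 0.04 1" --pt "0 0 0 0 0 0 1" --pt "0 0 0 0 0 0 1"

```text
time: 72.5
position: [0.5024, 0.0783, 0.1244]
ee_rot: [3.139, 0.002, 1.686]
ft_force: [-8.2, -1.3, 18.3]
gripper_width: 0.02
grip_force: 97.3
```

```bash
python3 g.py | grep -v side
```

```text
[0.50243504 0.07829036 0.1244176 ] [-8.19594487 -1.31917882 18.29684939] 0.01999159515899617
grasp pt [0.5024 0.0783 0.1431 1.    ]
  red [255 190  12  18 113] [259.2 198.5]
scene [(array([323. , 212.4]), 0.62, array([0.5027, 0.0947, 0.152 ]))] exp z.150 [318.5 212.5] z.160 [318.7 210.6]
  red [323 205   4  12  28] [324.7 210.7]
  red [310 206   5  10  30] [311.9 210.6]
wrist [(array([280.9, 309.7]), 0.69, array([0.5022, 0.0782, 0.152 ]))] exp z.150 [284.4 299.7] z.160 [284.7 315.4]
  red [  229   235   103   156 10323] [280.2 308.6]
```

move_arm --pt "0 0 0 -0.08 0 0 1" --pt "0 0 0 -0.12 0 0 1" --pt "0 0 0 -0.12 0 0 1" --pt "0 0 0 -0.08 0 0 1" --pt "0 0 0 0 0 0 1" --pt "0 0 0 0 0 0 1"

```text
time: 73.4
position: [0.5044, 0.0625, 0.1245]
ee_rot: [3.139, 0.001, 1.686]
ft_force: [-7.9, -1.9, 17.4]
gripper_width: 0.0199
grip_force: 97.2
```

move_arm --pt "0 0 0 -0.1 0 0 1" --pt "0 0 0 -0.12 0 0 1" --pt "0 0 0 -0.12 0 0 1" --pt "0 0 0 -0.08 0 0 1" --pt "0 0 0 0 0 0 1" --pt "0 0 0 0 0 0 1"

```text
time: 74.0
position: [0.5062, 0.0468, 0.1245]
ee_rot: [3.138, -0.001, 1.686]
ft_force: [-7.3, 1.4, 16.6]
gripper_width: 0.0202
grip_force: 97.1
```

move_arm --pt "0 0 0 -0.08 0 0 1" --pt "0 0 0 -0.06 0 0 1" --pt "0 0 0 -0.06 0 0 1" --pt "0 0 0 0 0 0 1" --pt "0 0 0 0 0 0 1"

```text
time: 74.5
position: [0.5062, 0.0467, 0.1242]
ee_rot: [3.137, -0.017, 1.692]
ft_force: [-8.5, 31.5, 18.8]
gripper_width: 0.0198
grip_force: 97.1
```

```bash
python3 g.py
```

```text
[0.50621052 0.04674169 0.12415353] [-8.48386066 31.51492413 18.77043689] 0.01980595304812927
grasp pt [0.5062 0.0464 0.1429 1.    ]
side [(array([260.1, 204.7]), 0.47, array([0.5022, 0.0557, 0.152 ])), (array([253.2, 217.7]), 0.31, array([ 0.4761, -0.0067,  0.152 ]))] exp z.150 [259.4 200.6] z.160 [259.2 197.5]
  red [259 196   8   9  50] [261.8 200.2]
scene [(array([310.2, 211.8]), 0.55, array([0.505 , 0.0563, 0.152 ])), (array([364.2, 230.5]), 0.39, array([0.5528, 0.2199, 0.152 ]))] exp z.150 [318.5 212.5] z.160 [318.7 210.6]
  red [300 207   4  10  22] [301.2 211.5]
  red [312 206   4  11  32] [313.7 211. ]
wrist [(array([280.9, 308.2]), 0.67, array([0.5059, 0.0469, 0.152 ]))] exp z.150 [285.1 219.7] z.160 [285.6 230. ]
```

move_arm --pt "0 0 0 0.08 0 0 1" --pt "0 0 0 0 0 0 1" --pt "0 0 0 0 0 0 1"

```text
time: 75.1
position: [0.5062, 0.0468, 0.1243]
ee_rot: [3.138, -0.01, 1.69]
ft_force: [-8.1, 19.4, 18.6]
gripper_width: 0.0198
grip_force: 97.1
```

move_arm --pt "0 0 0 0.07 0 -0.05 1" --pt "0 0 0 0 0 -0.05 1" --pt "0 0 0 0 0 -0.05 1" --pt "0 0 0 0 0 0 1" --pt "0 0 0 0 0 0 1"

```text
time: 75.6
position: [0.506, 0.0468, 0.1256]
ee_rot: [-3.141, -0.006, 1.688]
ft_force: [5.3, 9.3, -15.7]
gripper_width: 0.02
grip_force: 93.5
```

move_arm --pt "0 0 0 0 0 0.06 1" --pt "0 0 0 0 0 0 1" --pt "0 0 0 0 0 0 0.6" --pt "0 0 0 0 0 0 0.3" --pt "0 0 0 0 0 0 0" --pt "0 0 0 0 0 0 -0.5" --pt "0 0 0 0 0 0 -1" --pt "0 0 0 0 0 0 -1" --pt "0 0 0 0 0 0 -1" --pt "0 0 0 0 0 0 -1"

```text
time: 76.6
position: [0.5062, 0.0441, 0.1254]
ee_rot: [3.142, 0.0, 1.686]
ft_force: [0.5, -0.4, 0.0]
gripper_width: 0.0855
grip_force: 0.0
```

move_arm --pt "0 0 0 0 0 -0.3 -1" --pt "0 0 0 0 0 -0.6 -1" --pt "0 0 0 0 0 -0.9 -1" --pt "0 0 0 0 0 -0.9 -1" --pt "0 0 0 0 0 -0.9 -1" --pt "0 0 0 0 0 -0.9 -1" --pt "0 0 0 0 0 -0.6 -1" --pt "0 0 0 0 0 0 -1" --pt "0 0 0 0 0 0 -1" --pt "0 0 0 0 0 0 -1"

```text
time: 77.6
position: [0.5058, 0.0442, 0.3286]
ee_rot: [-3.14, -0.0, 1.686]
ft_force: [-1.0, 0.2, -0.3]
gripper_width: 0.0852
grip_force: 0.0
```

```bash
python3 - <<'E'
from h import *
s=robot.state();print(s['position'],s['gripper_width'])
P={n:snapshot(n) for n in('wrist','side','scene')}
a=.1147;ax=np.array([-np.sin(a),np.cos(a)])
for n,p in P.items():
    r=spot_point('bolt_grip',p);print(n,[(np.round(x['uv'],1),round(x['score'],2),at_z(p,x['uv'],.153,s).round(4)) for x in r[:2]],'exp',proj(p,[.5072,.0466,.153],s).round(1))
p=P['wrist']
h=cv2.cvtColor(p['image'],cv2.COLOR_BGR2HSV);m=((h[...,0]<8)|(h[...,0]>172))&(h[...,1]>140)&(h[...,2]>50)
k,l,st,c=cv2.connectedComponentsWithStats(m.astype(np.uint8))
for i in range(1,k):
    if st[i,4]>100: print('red',st[i],at_z(p,c[i],.153,s).round(4))
for q in('beaker_a','beaker_dirty','brush'):
    for n in('wrist','side','scene'): print(q,n,[(at_z(P[n],x['uv'],.05,s).round(3)[:2],round(x['score'],2)) for x in spot_point(q,P[n])[:5]])
E
```

```text
[0.50575011 0.04420035 0.32861553] 0.08516895370276703
wrist [(array([277.3, 176.9]), 0.61, array([0.5021, 0.0463, 0.153 ])), (array([400.3, 346.2]), 0.31, array([ 0.6584, -0.1275,  0.153 ]))] exp [282.9 177.2]
side [(array([263.7, 205.1]), 0.6, array([0.5116, 0.0502, 0.153 ]))] exp [262.3 205.9]
scene [(array([309.1, 213.1]), 0.54, array([0.5108, 0.0535, 0.153 ]))] exp [306.9 211.9]
red [ 262  148   40   58 1580] [0.5058 0.0472 0.153 ]
beaker_a wrist []
beaker_a side [(array([0.496, 0.227]), 0.71), (array([0.502, 0.307]), 0.55), (array([0.48 , 0.387]), 0.54)]
beaker_a scene [(array([0.503, 0.226]), 0.83), (array([0.487, 0.307]), 0.81), (array([0.472, 0.376]), 0.71)]
beaker_dirty wrist [(array([0.508, 0.165]), 0.93)]
beaker_dirty side [(array([0.499, 0.178]), 0.69)]
beaker_dirty scene [(array([0.497, 0.163]), 0.84)]
brush wrist []
brush side []
brush scene [(array([ 0.479, -0.142]), 0.59)]
```

```bash
python3 -c "
from rig import workorder
print(workorder.hand_in())"
```

```text
the job is handed in; nothing more can be done
None
```

I brushed the stained beaker, returned the brush to its pot, stood all four beakers in the shaker and bolted the bar down under the keeper. The job is handed in at about 78 s; no verdict came back.

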